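Load the high-voltage test set with pacemakers and arm it

ROBOT

A 6-joint arm with a two-finger parallel gripper is mounted at the origin on the work surface. World frame = base frame: x ahead of the robot, y to its left, z up, the work surface at z = 0. Lengths are in mm, angles in rad, forces in N, time in s.
With the tool pointing down it reaches from about 275 to 750 mm from the base axis. Payload 10.2 kg.
Tool frame: the origin (TCP) lies midway between the tips of the shut fingers; the grasp point (between the pads) lies 19 mm behind it; z points along the fingers, y is the direction in which the jaws open and shut (so a half turn about z gives the same grasp; the last joint's range is limited). The gripper opens to 85 mm and grips with 20 to 120 N. Pads are 22 mm wide; open, the fingers measure 114 mm over their backs; the gripper's body (76 mm by 85 mm) begins 54 mm behind the grasp point. The pads swing forward as they close: fully open they stand 13 mm farther back than shut.
Start: joints at [1.086, 0.313, 1.498, -0, 1.331, -0.223], TCP at [135.893, 507.114, 211.194] pointing down, gripper open.
Joint ranges: [-2.94, 2.94], [-0.97, 2.17], [0.19, 2.56], [-1.23, 4.37], [0.02, 3.11], [-2.88, 2.88]. Speed limits (rad/s): [2.39, 2.39, 3.01, 3.14, 3.14, 3.14].

INTERFACE

Orientations are given as a unit quaternion [w, x, y, z].
In Python, from rig import sense, capture, finish_job, search_frame, trace gives the robot as it stands.
- The arm moves only by the tool arm_command, never from a script. Its argument "steps" is one flat list of numbers, 5 for each row, row after row: the shift along the world's x, y, z in units of 50 mm (1.0 is 50 mm), then the turn about the world's z in units of 5 degrees (1.0 is 5 degrees), then the opening in per cent of the stroke, from 0 (shut) to 100 (fully open). In form: [dx, dy, dz, twist, fingers, dx, dy, dz, twist, fingers, ...]. A call has 1 to 5 rows; each row shifts and turns the commanded pose from where the row before left it; what a row does not reach is not made up. A row lasts 1/8 s, in which the tool goes at most 62.5 mm and 10.7 degrees, less where a joint would pass 70% of its speed; a pose out of reach is approached as far as the arm can. A call is refused whole if a number of a shift passes 1 or a number of a turn 1, either way. A call with a gripper value outside its range is refused whole. The fingers move at their own pace and stop on an object; "grip_force" is the grip in N (left out, the last holds). Time passes only in rows, so rows that do not move let the fingers close. It gives the time, the measured TCP pose, the force and the opening at its end, in the units of the state.
- sense(): the state, without advancing time (a new reading comes with each control period).
- capture(name): name is "side" or "top"; returns a dict with "frame" (420x560x3 uint8, blue, green, red), "fov_y" (degrees; the focal length in pixels is half the picture's height over the tangent of half this angle, whatever the lens; pixels are square), "cx", "cy" (the principal point, pixels), "extrinsics" (4x4, takes a point from world to camera coordinates). Camera axes: x right, y down, z forward; pixel columns grow to the right and rows downward; lengths in mm; the calibration is good to about 2 mm. A picture is of the moment at which its call begins. There is no depth.
- finish_job(): hands the job in, once; it reports no verdict.
Trained networks look in a picture, given as the dict that the camera call returned (one of the last four; its "shot" number tells which), for a name from the list of things; names that differ only in an ending like _2 or _b are one class to them, and where a whole thing is asked for, a point or a joint stands for the part that bears it (a point fixed in the world has none). Each returns a list of dicts, best first, with "score" (0 to 1); they miss things now and then, are a little off and sometimes report something else, mostly with a low value. They report only what shows in the picture. A call takes as long as a camera call. They do not tell look-alikes from the thing itself.
- search_frame(picture, target): "point" ([x, y, z] in mm, in world coordinates, good to about 4 mm: the middle of the surface that is visible of it).
- trace(picture, target): "mask" (420x560 bool, what is visible of it).
The state is a dict: "time_s": time; "joints": joint angles; "dq": joint speeds; "tau": joint torques, N m; "eef_pos": TCP position; "ee_rot": TCP orientation; "force": force on the tool from outside, world axes, zero at the start; "wrist_torque": the same for the moment, N m; "grip_width": opening from 0.0 (shut) to 1.0 (fully open).
Only numpy, scipy, OpenCV 4.12 (cv2) and the standard library are available. Lean on these libraries where they do the work, as an engineer would, in place of code of your own. Each camera call takes 0.05 s, during which the arm holds its last target. There are 200 camera calls.

TASK

Load the test set for its run: pull its drawer out to the stop, lay every pacemaker that is lying loose on the bench flat in the drawer, one to a bay, and push the drawer fully home. Only then lift the sprung guard on the deck, throw the toggle beneath it fully over towards the drawer side to arm the set, and let the guard drop shut over it. The reference pacemaker standing in its clips and the other things on the bench stay where they are.

Things in the scene. Friction and masses are not known exactly. Their poses are not given: they have to be found in the camera images.
- tester: Test set: low grey steel case, 270 deep (x) x 372 wide (y) x 88 mm high, fixed on the bench. Origin: middle of the case front's lower edge, on the bench; x points from the front into the case (away from the robot), y to the robot's left, z up. The drawer fills the whole front; the guarded toggle stands on the flat deck near its front right corner, 45 mm behind the front, at y -120 mm.
- drawer (a joint): Travel of the drawer out of the case in m, along the test set's -x: 0 = fully home, 0.14 = at its stop, with all four bays clear of the case. Starts shut or up to 25 mm ajar. It slides with about 2 N of friction and stays where it is left.
- drawer_handle (a point): Middle of the drawer's steel bar handle: a level round bar 10 mm thick, 120 mm long along the test set's y, 58 mm above the bench, its centre line 38 mm in front of the drawer's front panel (10 mm thick, top edge at z 78 mm). It moves with the drawer.
- drawer_floor (a point): Middle of the grey nylon drawer floor, upper face, 42 mm above the bench; axes as the test set's; moves with the drawer. Inside 108 mm (x) x 336 mm (y): four bays side by side along y, parted by ribs. Ribs, sides and back are 4 mm thick and rise 22 mm above the floor, the front panel 36 mm. A bay is too short for two pacemakers lying flat.
- bay0 (a point): Middle of the floor of drawer bay 0 (0 is the rightmost as seen from the robot, 3 the leftmost; 84 mm apart). A bay is 108 mm (x) x 80 mm (y): a pacemaker lies in it with its 62 mm width along the test set's y, which leaves 26 mm for a finger at either end. It moves with the drawer; axes as the test set's.
- bay1 (a point): Middle of the floor of drawer bay 1 (0 is the rightmost as seen from the robot, 3 the leftmost; 84 mm apart). A bay is 108 mm (x) x 80 mm (y): a pacemaker lies in it with its 62 mm width along the test set's y, which leaves 26 mm for a finger at either end. It moves with the drawer; axes as the test set's.
- bay2 (a point): Middle of the floor of drawer bay 2 (0 is the rightmost as seen from the robot, 3 the leftmost; 84 mm apart). A bay is 108 mm (x) x 80 mm (y): a pacemaker lies in it with its 62 mm width along the test set's y, which leaves 26 mm for a finger at either end. It moves with the drawer; axes as the test set's.
- bay3 (a point): Middle of the floor of drawer bay 3 (0 is the rightmost as seen from the robot, 3 the leftmost; 84 mm apart). A bay is 108 mm (x) x 80 mm (y): a pacemaker lies in it with its 62 mm width along the test set's y, which leaves 26 mm for a finger at either end. It moves with the drawer; axes as the test set's.
- guard (a joint): Angle of the guard cover in rad: 0 = shut, up to 1.75 = swung up and back. A spring shuts it (0.08 N m shut, 0.16 N m at 1 rad: about 1 to 2 N at the lip): it never stays open by itself and drops shut when let go, so it must be held up while the toggle is thrown. It clears the toggle in either position.
- guard_hinge (a point): Middle of the guard's hinge line, which runs along the test set's y at the back of the guard: 90 mm behind the case front and 6 mm above the deck. The toggle is 45 mm in front of it.
- guard_lip (a point): Middle of the guard's rolled front lip, a bar 10 mm thick, 50 mm long along y; shut, it is 88 mm in front of the hinge line, 49 mm above it. Guard: polished steel hood, 64 mm wide; roof underside 50 mm above the deck; wall at the hinge; short cheeks 58 mm apart reach from the hinge only 48 mm forward; front open, so a fingertip goes in under the lip. Moves with the guard.
- toggle (a joint): Angle of the arming toggle in rad: 0 = off, leaning away from the drawer front by 0.42 rad from upright; 0.84 = armed, thrown fully over, leaning towards the drawer front by 0.42. Starts off. It moves with about 2 N at its tip and stays where it is left.
- toggle_tip (a point): Centre of the 14 mm ball at the end of the steel toggle lever, 32 mm from its pivot, which lies 10 mm above the deck. Off: about 13 mm behind and 39 mm above the deck at the toggle's centre; armed: 13 mm in front.
- icd1: A titanium pacemaker lying flat: grey metal can with rounded lower corners and a clear header along one edge, 62 mm wide (x), 56 mm from can foot to header top (y, both ends flat), 12 mm thick (z), about 75 g. Origin at its middle, 6 mm above what it lies on; either face may be up. Two to four of these lie on the bench; absent ones read None.
- icd2: A titanium pacemaker lying flat: grey metal can with rounded lower corners and a clear header along one edge, 62 mm wide (x), 56 mm from can foot to header top (y, both ends flat), 12 mm thick (z), about 75 g. Origin at its middle, 6 mm above what it lies on; either face may be up. Two to four of these lie on the bench; absent ones read None.
- icd3: A titanium pacemaker lying flat: grey metal can with rounded lower corners and a clear header along one edge, 62 mm wide (x), 56 mm from can foot to header top (y, both ends flat), 12 mm thick (z), about 75 g. Origin at its middle, 6 mm above what it lies on; either face may be up. Two to four of these lie on the bench; absent ones read None.
- icd4: A titanium pacemaker lying flat: grey metal can with rounded lower corners and a clear header along one edge, 62 mm wide (x), 56 mm from can foot to header top (y, both ends flat), 12 mm thick (z), about 75 g. Origin at its middle, 6 mm above what it lies on; either face may be up. Two to four of these lie on the bench; absent ones read None.
- reference_fixture: Grey nylon fixture block 95 x 60 x 26 mm with steel spring clips that hold a reference pacemaker upright, 82 mm high in all; origin under its middle. Leave alone.
- acrylic_cube: Clear acrylic cube, 50 mm; origin under its middle. Leave alone.
- test_pin: Brass test pin lying along its x, 80 mm long, 16 mm high; origin under its middle. Leave alone.
- dish: White porcelain dish, 100 mm across, 22 mm high; origin under its middle. Leave alone.
- hex_key: Chrome hex key lying flat, long arm 110 mm along its x, short arm 36 mm, 8 mm thick; origin under the middle of the long arm. Leave alone.
- driver: Screwdriver lying along its x, 170 mm long; origin under its middle. Leave alone.
Mind the look-alikes: they are no part of the job. What is shaped like the icd4 but pink or yellow is not meant.

How it is judged:
By the outcome, as a careful person would: the job done as asked, in the order asked, and still so for the second after the job is handed in, with the robot touching nothing.
Of icd1, icd2, icd3, icd4 only 2 to 4 are there at a start; the rules pass over those that are not, and their reading is None.
At some moment in a run one of icd1, icd2, icd3, icd4 may be knocked a few centimetres aside while the robot is not near it.
Once in a run the grip may slacken for a moment while it holds something.
It also fails if it takes over 210 s, if anything falls off the work surface, if the arm or the gripper's body presses on something with over 40 N, if the wrist force passes 120 N, or if a joint passes its speed limit or range.

## Working session

There is one attempt and no reset: what is moved stays moved. The work goes in short steps, Python scripts to look and compute and a tool call to move; the robot and the scene stay as the last step left them, time stands still between calls to the robot, and variables do not carry over. Pictures are saved under pics/ and viewed, on a budget of 14 in all, crops included, one or two more only if the job needs it, and the job is handed in when it is done.

Besides the shell and the picture viewer there is one more tool, called after ">>>" by a JSON object that holds its "method" and its "body", one argument or row to a line. arm_command: Moves the arm, as the interface text tells. Its arguments: {"type":"object","properties":{"steps":{"type":"array"},"grip_force":{"type":"number"}},"required":["steps"]}

```bash
mkdir -p pics; ls; python3 - <<'E'
from rig import sense,capture,search_frame
import cv2,numpy as np
s=sense();print(s)
for n in ("top","side"):
    p=capture(n);cv2.imwrite(f"pics/{n}0.png",p["frame"]);print(n,p["fov_y"],p["cx"],p["cy"],np.round(p["extrinsics"],3).tolist())
    for t in ("icd1","tester","drawer_handle","guard_lip","toggle_tip","reference_fixture"):
        print(t,[(round(d["score"],2),np.round(d["point"]).tolist()) for d in search_frame(p,t)])
E
```

```text
pics
{'time_s': 0.0, 'joints': array([ 1.08557108e+00,  3.13456352e-01,  1.49845156e+00, -1.47867271e-05,
        1.33097184e+00, -2.23394885e-01]), 'dq': array([ 0.00084542, -0.00083736,  0.00028631, -0.00171874,  0.00058104,
        0.00021214]), 'tau': array([ 1.77374888e-03, -4.12261069e+01, -2.59750199e+01, -8.67402218e-05,
        4.07206608e-03,  1.83318218e-05]), 'eef_pos': array([135.77420753, 506.84811624, 210.62638579]), 'ee_rot': array([-2.16540654e-04,  1.30539775e-01,  9.91442864e-01, -6.06067490e-04]), 'force': array([ 0.5748828 , -0.67889409, -0.21885397]), 'wrist_torque': array([-0.02659945, -0.04125382, -0.02508325]), 'grip_width': 1.0012733598614094}
top 48.37030594884112 282.5987050284423 208.71445228144998 [[-0.107, -0.994, -0.002, -28.745], [-0.973, 0.105, -0.207, 512.52], [0.206, -0.02, -0.978, 1307.184], [0.0, 0.0, 0.0, 1.0]]
icd1 [(0.82, [560.0, -184.0, 14.0]), (0.82, [568.0, -290.0, 13.0]), (0.73, [686.0, -146.0, 14.0]), (0.72, [253.0, -456.0, 12.0]), (0.65, [457.0, -416.0, 13.0]), (0.54, [379.0, -518.0, 9.0]), (0.54, [598.0, 198.0, 59.0])]
tester []
drawer_handle [(0.61, [600.0, 197.0, 63.0])]
guard_lip [(0.97, [691.0, 93.0, 137.0])]
toggle_tip [(0.17, [688.0, 94.0, 139.0])]
reference_fixture [(0.58, [629.0, -440.0, 26.0])]
side 51.604552066965034 285.79595812004095 209.26504134506908 [[0.751, -0.66, -0.015, -402.27], [-0.509, -0.565, -0.649, 278.166], [0.42, 0.496, -0.76, 1030.957], [0.0, 0.0, 0.0, 1.0]]
icd1 [(0.97, [368.0, -521.0, 17.0]), (0.81, [552.0, -186.0, 11.0]), (0.75, [681.0, -155.0, 8.0]), (0.75, [567.0, -292.0, 12.0]), (0.72, [248.0, -454.0, 9.0]), (0.68, [451.0, -421.0, 8.0])]
tester [(0.21, [397.0, -184.0, 45.0])]
drawer_handle [(0.63, [608.0, 180.0, 51.0])]
guard_lip [(0.73, [693.0, 90.0, 140.0])]
toggle_tip []
reference_fixture [(0.59, [621.0, -445.0, 28.0])]
```

View pics/top0.png

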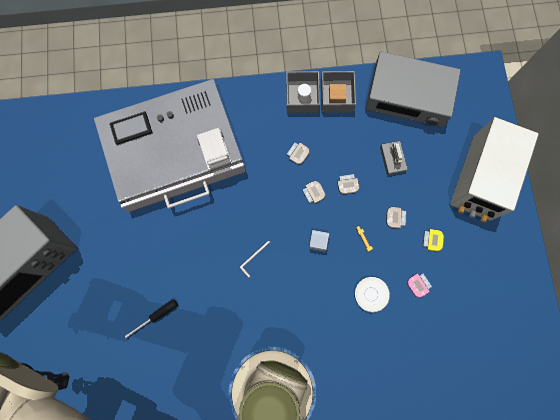

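View pics/side0.png

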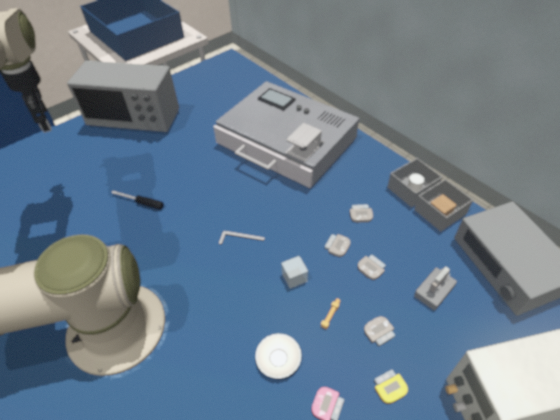

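The top view shows the tester at upper left, with its handle at (187,197) and guard at (213,148). There are four grey pacemakers at (299,153), (315,192), (348,185) and (396,217). The yellow one at (434,240) and pink one at (419,286) are look-alikes, and (394,158) is the reference in its clips. I'll enlarge both areas to confirm.

```bash
python3 - <<'E'
import cv2
a=cv2.imread("pics/top0.png")
cv2.imwrite("pics/c1.png",cv2.resize(a[75:215,90:250],None,fx=4,fy=4,interpolation=cv2.INTER_CUBIC))
cv2.imwrite("pics/c2.png",cv2.resize(a[135:305,270:450],None,fx=3.5,fy=3.5,interpolation=cv2.INTER_CUBIC))
E
```

```text
(no output)
```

View pics/c1.png

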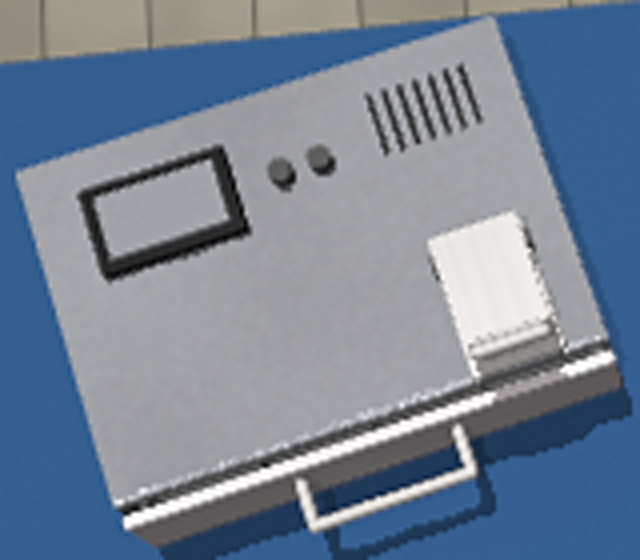

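View pics/c2.png

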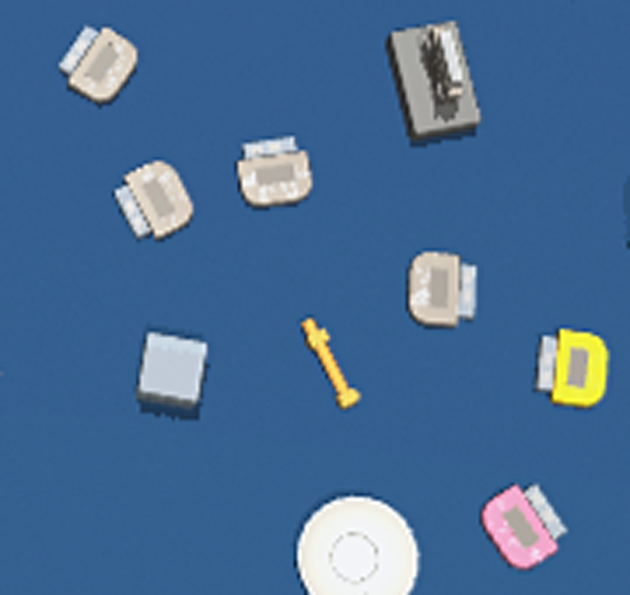

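```bash
cat > h.py <<'E'
import numpy as np,cv2
from rig import sense,capture,search_frame,trace
from scipy.optimize import least_squares
def f(p): return p["frame"].shape[0]/2/np.tan(np.radians(p["fov_y"])/2)
def proj(p,X):
    E=p["extrinsics"];c=np.atleast_2d(X)@E[:3,:3].T+E[:3,3]
    return c[:,:2]/c[:,2:]*f(p)+[p["cx"],p["cy"]]
def unproj(p,uv,z):
    E=p["extrinsics"];R,t=E[:3,:3],E[:3,3];uv=np.atleast_2d(uv)
    d=np.c_[(uv-[p["cx"],p["cy"]])/f(p),np.ones(len(uv))]@R;o=-R.T@t
    return o+d*((z-o[2])/d[:,2])[:,None]
def T(pose,X):   # tester pose x,y,yaw -> world
    x,y,a=pose;X=np.atleast_2d(np.asarray(X,float));c,s=np.cos(a),np.sin(a)
    return np.c_[x+c*X[:,0]-s*X[:,1],y+s*X[:,0]+c*X[:,1],X[:,2]]
def toolyaw(s=None):  # direction of tool y, deg mod 180
    from scipy.spatial.transform import Rotation as R
    q=(s or sense())["ee_rot"];v=R.from_quat([q[1],q[2],q[3],q[0]]).apply([0,1,0])
    return np.degrees(np.arctan2(v[1],v[0]))%180
def icds(p,zs=8):    # visible pacemakers: centre, foot-header direction
    out=[]
    for d in trace(p,"icd1"):
        m=d["mask"].astype(np.uint8)
        if m.sum()<150: continue
        ys,xs=np.nonzero(m);w=unproj(p,np.c_[xs,ys],zs)[:,:2].astype(np.float32)
        c,(a,b),ang=cv2.minAreaRect(w)
        col=np.median(p["frame"][m>0],0)
        out.append((round(d["score"],2),np.round(c,1).tolist(),round(a,1),round(b,1),round(ang,1),[round(xs.mean()),round(ys.mean())],len(xs),col.tolist()))
    return out
E
python3 - <<'E'
from h import *
p=capture("top")
uv=(np.array([[17,172],[492,17],[607,343],[118,503]])+.5)/4-.5+[90,75]
X=[[270,186,88],[270,-186,88],[0,-186,88],[0,186,88]]
r=least_squares(lambda q:(proj(p,T(q,X))-uv).ravel(),[640,170,0.3]);print(r.x,np.degrees(r.x[2]),r.fun.reshape(-1,2).round(2).tolist())
hu=(np.array([[313,527],[474,470]])+.5)/4-.5+[90,75]
print("handle",unproj(p,hu,58).round(1).tolist())
q=r.x;c,s=np.cos(q[2]),np.sin(q[2])
for h in unproj(p,hu,58): 
    d=h[:2]-q[:2];print("local",c*d[0]+s*d[1],-s*d[0]+c*d[1])
print("deck pts lip",T(q,[[2,-120,143]]),"toolyaw",toolyaw())
for o in icds(p):print(o)
s=capture("side");print("side")
print("side corners",proj(s,T(q,X)).round(1).tolist(),proj(s,T(q,[[2,-120,143]])).round(1).tolist())
for o in icds(s):print(o)
E
```

```text
[6.13843519e+02 1.99930669e+02 2.33809314e-01] 13.39628692872401 [[-0.14, -0.09], [0.84, -0.16], [0.52, -0.88], [-1.17, 1.0]]
handle [[548.2, 247.2, 58.0], [578.2, 127.8, 58.0]]
local -52.88058647701352 61.20175238752377
local -51.395782314541535 -61.936711395324274
deck pts lip [[643.59128378  83.65913097 143.        ]] toolyaw 75.00044679486132
(0.87, [374.4, -517.8], 59.2, 66.1, 79.8, [433, 240], 405, [76.0, 222.0, 224.0])
(0.8, [571.8, -289.7], 58.8, 66.9, 5.4, [348, 184], 370, [190.0, 203.0, 205.5])
(0.74, [557.5, -182.5], 65.1, 57.8, 22.5, [313, 192], 359, [195.0, 207.0, 215.0])
(0.64, [689.8, -150.0], 59.0, 62.1, 48.9, [298, 152], 326, [194.0, 207.0, 213.0])
(0.62, [454.5, -418.1], 57.0, 61.8, 81.2, [395, 217], 352, [186.0, 198.5, 208.0])
(0.57, [247.8, -453.2], 60.5, 54.6, 20.3, [419, 285], 341, [206.0, 170.0, 242.0])
side
side corners [[266.0, 80.8], [358.8, 117.7], [312.7, 166.1], [215.3, 120.5]] [[294.2, 142.5]]
(0.94, [452.4, -421.1], 59.7, 64.7, 81.9, [379, 331], 608, [191.0, 196.0, 199.5])
(0.9, [247.5, -456.4], 66.6, 53.9, 22.7, [327, 404], 751, [204.0, 189.0, 224.0])
(0.86, [569.2, -292.9], 60.7, 63.8, 2.1, [371, 267], 442, [185.0, 192.0, 195.0])
(0.85, [684.0, -153.2], 64.1, 59.5, 43.2, [360, 213], 323, [182.0, 188.0, 191.0])
(0.7, [555.9, -187.0], 70.6, 58.2, 23.6, [338, 245], 409, [184.0, 189.0, 192.0])
(0.7, [625.8, 236.1], 84.8, 434.6, 13.8, [263, 156], 1996, [135.0, 133.0, 135.0])
(0.65, [373.3, -521.2], 58.7, 66.0, 73.4, [390, 387], 775, [137.0, 217.0, 218.0])
```

>>> {"method": "arm_command", "body": {
  "steps": [0.66, -0.49, 0, -0.94, 40, 0.66, -0.49, 0, -0.94, 40, 0.66, -0.49, 0, -0.94, 40, 0.66, -0.49, 0, -0.94, 40, 0.66, -0.49, 0, -0.94, 40],
  "grip_force": 40
}}

```text
time_s: 1.52
eef_pos: [301.9, 383.7, 211.3]
ee_rot: [0.0, 0.331, 0.944, 0.0]
force: [0.5, 0.5, 0.5]
grip_width: 0.398
```

>>> {"method": "arm_command", "body": {
  "steps": [0.66, -0.49, 0, -0.94, 40, 0.66, -0.49, 0, -0.94, 40, 0.66, -0.49, 0, -0.94, 40, 0.66, -0.49, 0, -0.94, 40, 0.66, -0.49, 0, -0.94, 40]
}}

```text
time_s: 2.15
eef_pos: [466.9, 261.2, 211.3]
ee_rot: [0.0, 0.516, 0.856, 0.0]
force: [-0.5, 0.1, 1.0]
grip_width: 0.401
```

>>> {"method": "arm_command", "body": {
  "steps": [0.66, -0.49, 0, -0.94, 40, 0.66, -0.49, 0, -0.94, 40, 0.62, -0.5, 0, -0.92, 40, 0, 0, 0, 0, 40, 0, 0, 0, 0, 40]
}}

```text
time_s: 2.78
eef_pos: [562.5, 188.4, 211.1]
ee_rot: [-0.0, 0.615, 0.788, -0.0]
force: [-0.3, -0.3, -0.5]
grip_width: 0.401
```

```bash
python3 - <<'E'
from h import *
print(sense()["eef_pos"],toolyaw())
E
```

```text
[562.5196142  188.40328517 211.07050222] 14.037971109889693
```

>>> {"method": "arm_command", "body": {
  "steps": [0, 0, -0.7, 0, 40, 0, 0, -0.7, 0, 40, 0, 0, -0.7, 0, 40, 0, 0, -0.7, 0, 40, 0, 0, -0.58, 0, 40]
}}

```text
time_s: 3.4
eef_pos: [561.9, 189.1, 41.3]
ee_rot: [-0.0, 0.615, 0.789, -0.0]
force: [-1.3, -0.4, 0.8]
grip_width: 0.401
```

>>> {"method": "arm_command", "body": {
  "steps": [0, 0, 0, 0, 40, 0, 0, 0, 0, 0, 0, 0, 0, 0, 0, 0, 0, 0, 0, 0, 0, 0, 0, 0, 0]
}}

```text
time_s: 4.03
eef_pos: [563.2, 188.2, 42.9]
ee_rot: [0.0, 0.616, 0.788, 0.0]
force: [-0.0, 1.2, 3.4]
grip_width: -0.001
```

```bash
python3 - <<'E'
from h import *
a=capture("side");b=capture("top")
c=cv2.resize(a["frame"][80:200,200:360],None,fx=2.5,fy=2.5,interpolation=2)
d=cv2.resize(b["frame"][90:230,100:260],None,fx=2.5,fy=2.5,interpolation=2)
cv2.imwrite("pics/h1.png",np.hstack([np.vstack([c,np.zeros((50,400,3),np.uint8)]),d]))
for p in(a,b):print([(d["score"],d["point"]) for d in search_frame(p,"drawer_handle")], proj(p,[[563,188,42],[563,188,58]]))
E
```

```text
[(0.9, [612.7, 147.8, 50.3])] [[251.83798141 162.87513551]
 [251.44403203 159.01785977]]
[(0.75, [453.4, -415.7, 12.9]), (0.61, [626.4, 113.1, 58.8])] [[188.98156761 200.54434107]
 [187.89440088 199.31529943]]
```

View pics/h1.png

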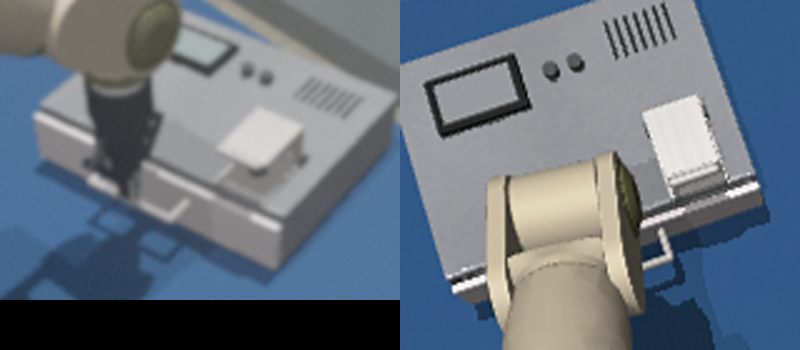

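```bash
python3 - <<'E'
from h import *
a=capture("side")
print(unproj(a,[[236,153.2],[273.2,167.2]],58))
c=cv2.resize(a["frame"][130:185,215:295],None,fx=8,fy=8,interpolation=2)
cv2.imwrite("pics/h2.png",c)
E
```

```text
[[544.00299936 240.44962015  58.        ]
 [588.9436312  116.51737009  58.        ]]
```

View pics/h2.png

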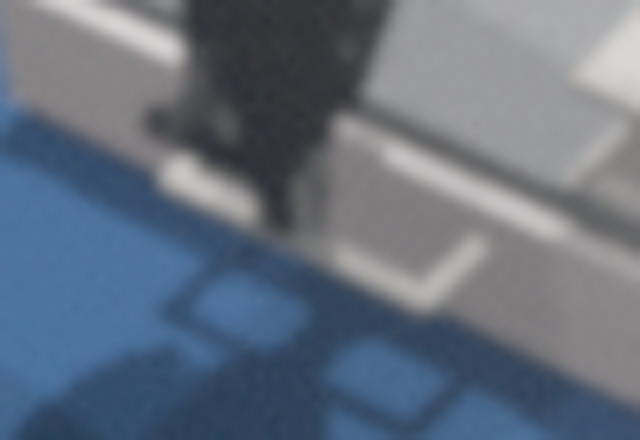

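>>> {"method": "arm_command", "body": {
  "steps": [-0.2, -0.05, 0, 0, 0, -0.2, -0.05, 0, 0, 0, -0.2, -0.05, 0, 0, 0, 0, 0, 0, 0, 0]
}}

```text
time_s: 4.78
eef_pos: [532.0, 180.4, 42.8]
ee_rot: [-0.0, 0.616, 0.788, -0.0]
force: [-1.7, -0.6, 8.5]
grip_width: -0.003
```

```bash
python3 - <<'E'
from h import *
print(sense()["force"],sense()["grip_width"])
a=capture("side")
c=cv2.resize(a["frame"][130:185,215:295],None,fx=8,fy=8,interpolation=2)
cv2.imwrite("pics/h3.png",c)
E
```

```text
[-1.68704485 -0.63985773  8.45850999] -0.0032108210724531203
```

View pics/h3.png

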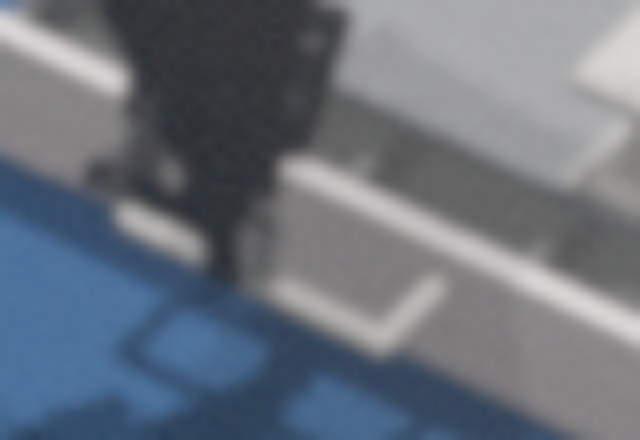

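>>> {"method": "arm_command", "body": {
  "steps": [-0.38, -0.095, 0, 0, 0, -0.38, -0.095, 0, 0, 0, -0.38, -0.095, 0, 0, 0, -0.38, -0.095, 0, 0, 0, 0, 0, 0, 0, 0]
}}

```text
time_s: 5.45
eef_pos: [455.4, 161.4, 42.0]
ee_rot: [-0.001, 0.616, 0.788, -0.001]
force: [0.6, -0.5, 0.5]
grip_width: -0.001
```

>>> {"method": "arm_command", "body": {
  "steps": [-0.12, -0.03, 0, 0, 0, -0.12, -0.03, 0, 0, 0, -0.12, -0.03, 0, 0, 0, 0, 0, 0, 0, 0]
}}

```text
time_s: 5.95
eef_pos: [438.6, 157.1, 42.2]
ee_rot: [-0.0, 0.616, 0.788, -0.0]
force: [0.1, -0.6, -1.1]
grip_width: -0.001
```

```bash
python3 - <<'E'
from h import *
a=capture("side");b=capture("top")
c=cv2.resize(a["frame"][80:200,180:340],None,fx=2.5,fy=2.5,interpolation=2)
d=cv2.resize(b["frame"][110:250,100:260],None,fx=2.5,fy=2.5,interpolation=2)
cv2.imwrite("pics/h4.png",np.hstack([np.vstack([c,np.zeros((50,400,3),np.uint8)]),d]))
E
```

```text
(no output)
```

View pics/h4.png

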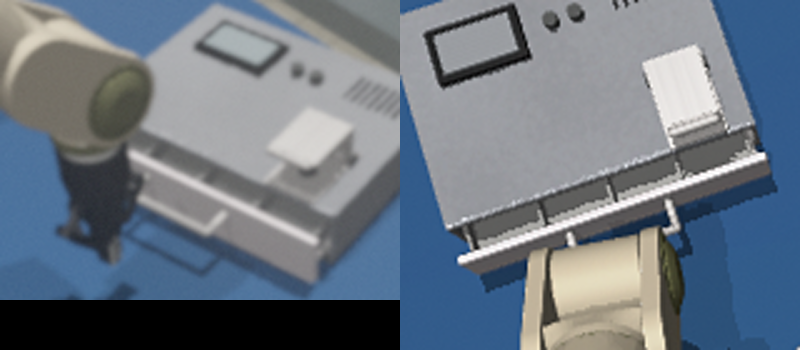

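>>> {"method": "arm_command", "body": {
  "steps": [-0.2, -0.05, -0.3, 0, 0, 0, 0, -0.05, 0, 0, 0, 0, 0, 0, 0]
}}

```text
time_s: 6.42
eef_pos: [429.4, 154.7, 24.9]
ee_rot: [0.0, 0.616, 0.788, 0.0]
force: [0.2, 0.2, -0.4]
grip_width: -0.001
```

```bash
python3 - <<'E'
from h import *
s=sense();print(s["eef_pos"],s["force"])
a=capture("side");print(proj(a,[s["eef_pos"],s["eef_pos"]+[0,0,14]]))
u,v=proj(a,s["eef_pos"])[0].astype(int);print(u,v)
c=cv2.resize(a["frame"][v-45:v+25,u-50:u+50],None,fx=7,fy=7,interpolation=2)
cv2.drawMarker(c,(350,315),(0,0,255),0,20)
cv2.imwrite("pics/h5.png",c)
E
```

```text
[429.43315452 154.67822268  24.92907166] [ 0.24050105  0.18069592 -0.35091598]
[[223.50057305 194.20607301]
 [222.90026044 190.94014707]]
223 194
```

View pics/h5.png

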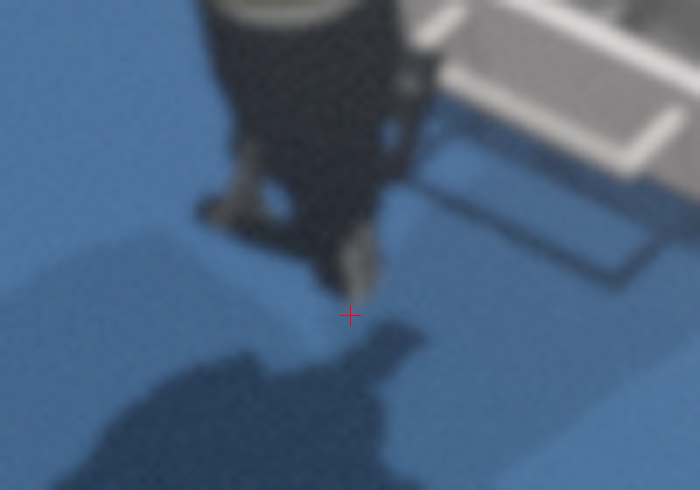

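>>> {"method": "arm_command", "body": {
  "steps": [0, 0, -0.24, 0, 0, 0, 0, -0.16, 0, 0, 0, 0, 0, 0, 0]
}}

```text
time_s: 6.85
eef_pos: [428.4, 154.6, 3.9]
ee_rot: [-0.001, 0.616, 0.788, -0.001]
force: [0.3, -0.3, 0.2]
grip_width: -0.0
```

>>> {"method": "arm_command", "body": {
  "steps": [0, 0, -0.04, 0, 0, 0, 0, -0.04, 0, 0, 0, 0, 0, 0, 0]
}}

```text
time_s: 7.22
eef_pos: [428.8, 154.6, 0.6]
ee_rot: [-0.0, 0.616, 0.788, -0.0]
force: [0.6, 0.3, 0.1]
grip_width: 0.002
```

>>> {"method": "arm_command", "body": {
  "steps": [0, 0, -0.04, 0, 0, 0, 0, -0.02, 0, 0, 0, 0, 0, 0, 0]
}}

```text
time_s: 7.6
eef_pos: [428.8, 154.6, -2.4]
ee_rot: [-0.0, 0.616, 0.788, -0.0]
force: [0.5, 0.7, -0.3]
grip_width: -0.0
```

>>> {"method": "arm_command", "body": {
  "steps": [0, 0, -0.04, 0, 0, 0, 0, 0, 0, 0]
}}

```text
time_s: 7.85
eef_pos: [428.8, 154.6, -4.4]
ee_rot: [-0.0, 0.616, 0.788, -0.0]
force: [-0.4, 0.5, -0.1]
grip_width: -0.0
```

>>> {"method": "arm_command", "body": {
  "steps": [0, 0, -0.04, 0, 0, 0, 0, -0.02, 0, 0, 0, 0, 0, 0, 0]
}}

```text
time_s: 8.22
eef_pos: [428.8, 154.6, -7.4]
ee_rot: [-0.0, 0.616, 0.788, -0.0]
force: [-0.3, -0.6, -0.1]
grip_width: -0.002
```

>>> {"method": "arm_command", "body": {
  "steps": [0, 0, -0.04, 0, 0, 0, 0, 0, 0, 0]
}}

```text
time_s: 8.48
eef_pos: [428.8, 154.6, -9.4]
ee_rot: [-0.0, 0.616, 0.788, -0.0]
force: [0.2, 0.0, -0.3]
grip_width: 0.0
```

>>> {"method": "arm_command", "body": {
  "steps": [0, 0, -0.04, 0, 0, 0, 0, 0, 0, 0]
}}

```text
time_s: 8.72
eef_pos: [428.8, 154.6, -11.4]
ee_rot: [-0.0, 0.616, 0.788, -0.0]
force: [0.3, 0.1, 0.1]
grip_width: 0.004
```

>>> {"method": "arm_command", "body": {
  "steps": [0, 0, -0.04, 0, 0, 0, 0, 0, 0, 0]
}}

```text
time_s: 8.98
eef_pos: [428.8, 154.6, -13.4]
ee_rot: [-0.0, 0.616, 0.788, -0.0]
force: [0.5, 0.2, -0.6]
grip_width: 0.005
```

>>> {"method": "arm_command", "body": {
  "steps": [0, 0, -0.04, 0, 0, 0, 0, 0, 0, 0]
}}

```text
time_s: 9.22
eef_pos: [428.8, 154.6, -15.4]
ee_rot: [-0.0, 0.616, 0.788, -0.0]
force: [0.0, -0.3, 0.2]
grip_width: -0.005
```

>>> {"method": "arm_command", "body": {
  "steps": [0, 0, -0.03, 0, 0, 0, 0, 0, 0, 0]
}}

```text
time_s: 9.48
eef_pos: [428.8, 154.6, -16.9]
ee_rot: [-0.0, 0.616, 0.788, -0.0]
force: [-0.4, -0.3, -0.5]
grip_width: -0.003
```

>>> {"method": "arm_command", "body": {
  "steps": [0, 0, -0.04, 0, 0, 0, 0, 0, 0, 0]
}}

```text
time_s: 9.72
eef_pos: [428.8, 154.6, -19.0]
ee_rot: [-0.0, 0.616, 0.788, -0.0]
force: [-0.5, 0.7, 0.4]
grip_width: -0.001
```

>>> {"method": "arm_command", "body": {
  "steps": [0, 0, -0.03, 0, 0, 0, 0, 0, 0, 0]
}}

```text
time_s: 9.98
eef_pos: [429.0, 154.6, -20.1]
ee_rot: [0.0, 0.616, 0.788, 0.0]
force: [-1.9, -0.0, 5.4]
grip_width: -0.001
```

>>> {"method": "arm_command", "body": {
  "steps": [0, 0, 0.8, 0, 40, 0, 0, 0.8, 0, 40, 0, 0, 0.2, 0, 40]
}}

```text
time_s: 10.35
eef_pos: [429.9, 154.8, 71.7]
ee_rot: [0.001, 0.616, 0.788, 0.001]
force: [-0.1, 0.4, -0.6]
grip_width: 0.403
```

```bash
python3 - <<'E'
from h import *
b=capture("top");a=capture("side")
w=unproj(b,[[211.2,202]],58)[0];y=np.radians(14);ex=np.array([np.cos(y),np.sin(y)]);ey=np.array([-ex[1],ex[0]])
print(w, w[:2]+61*ey)
# side: corner of bar seen at h5 (628,168) left corner (450,75)
o=np.array([223-50,194-45]);uv=np.array([[628,168],[450,75]])/7+o
w=unproj(a,uv,58);print(w, w[0][:2]+61*ey, (w[1]-w[0])[:2]@ex,(w[1]-w[0])[:2]@ey)
c=cv2.resize(b["frame"][120:240,110:270],None,fx=5,fy=5,interpolation=2)
cv2.imwrite("pics/h6.png",c)
E
```

```text
[547.70661237 121.06538095  58.        ] [532.94937673 180.25342026]
[[550.3019379  118.55135032  58.        ]
 [529.26822197 214.4467415   58.        ]] [535.54470227 177.73938962] 2.7902701366798297 98.13540466836233
```

View pics/h6.png

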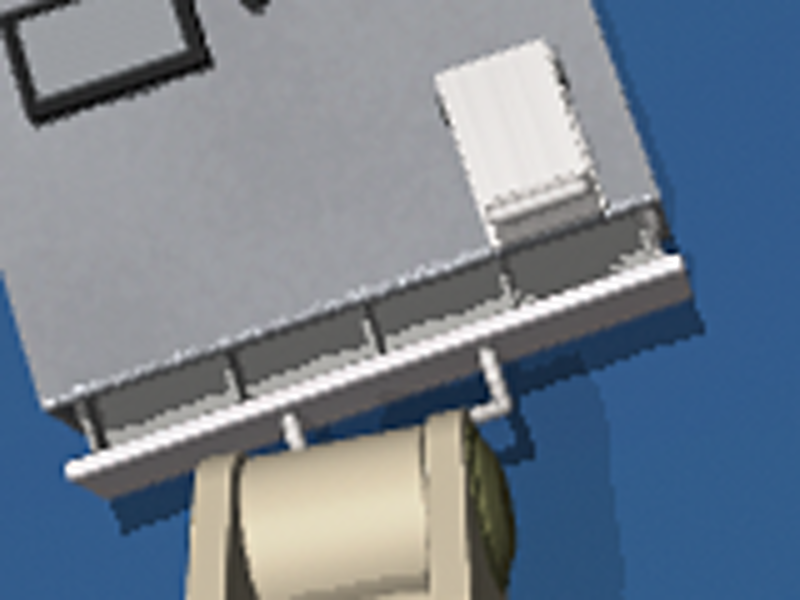

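>>> {"method": "arm_command", "body": {
  "steps": [0.7, 0.16, 0, 0, 40, 0.7, 0.16, 0, 0, 40, 0.68, 0.17, 0, 0, 40, 0, 0, -0.5, 0, 40, 0, 0, -0.45, 0, 40]
}}

```text
time_s: 11.08
eef_pos: [532.1, 179.0, 19.4]
ee_rot: [-0.001, 0.616, 0.788, -0.001]
force: [0.7, -0.7, -0.2]
grip_width: 0.4
```

>>> {"method": "arm_command", "body": {
  "steps": [0, 0, 0, 0, 40, 0, 0, 0, 0, 0, 0, 0, 0, 0, 0, 0, 0, 0, 0, 0, 0, 0, 0, 0, 0]
}}

```text
time_s: 11.7
eef_pos: [533.4, 179.2, 22.9]
ee_rot: [0.001, 0.616, 0.788, 0.001]
force: [1.1, 0.8, 3.2]
grip_width: 0.098
```

>>> {"method": "arm_command", "body": {
  "steps": [-0.44, -0.11, 0, 0, 0, -0.44, -0.11, 0, 0, 0, -0.44, -0.11, 0, 0, 0, -0.42, -0.1, 0, 0, 0, 0, 0, 0, 0, 0]
}}

```text
time_s: 12.32
eef_pos: [444.7, 157.6, 22.8]
ee_rot: [-0.0, 0.616, 0.788, -0.0]
force: [-1.8, 2.5, 5.3]
grip_width: 0.1
```

>>> {"method": "arm_command", "body": {
  "steps": [-0.04, -0.01, 0, 0, 0, -0.04, -0.01, 0, 0, 0, 0, 0, 0, 0, 0]
}}

```text
time_s: 12.7
eef_pos: [442.4, 157.0, 22.8]
ee_rot: [0.0, 0.616, 0.788, 0.001]
force: [0.8, 4.4, 7.1]
grip_width: 0.093
```

>>> {"method": "arm_command", "body": {
  "steps": [-0.04, -0.01, 0, 0, 0, -0.04, -0.01, 0, 0, 0, 0, 0, 0, 0, 0]
}}

```text
time_s: 13.08
eef_pos: [438.4, 156.0, 22.8]
ee_rot: [0.0, 0.616, 0.788, 0.001]
force: [-1.0, 4.4, 7.8]
grip_width: 0.097
```

>>> {"method": "arm_command", "body": {
  "steps": [-0.04, 0, 0.02, 0, 0, -0.04, 0, 0, 0, 0, 0, 0, 0, 0, 0]
}}

```text
time_s: 13.45
eef_pos: [433.6, 154.9, 22.9]
ee_rot: [0.0, 0.616, 0.788, -0.001]
force: [1.9, -4.8, -3.8]
grip_width: 0.094
```

>>> {"method": "arm_command", "body": {
  "steps": [-0.04, 0, 0, 0, 0, -0.02, 0, 0, 0, 0, 0, 0, 0, 0, 0]
}}

```text
time_s: 13.82
eef_pos: [431.8, 154.5, 22.9]
ee_rot: [0.001, 0.616, 0.788, -0.0]
force: [7.8, -8.1, -7.9]
grip_width: 0.099
```

>>> {"method": "arm_command", "body": {
  "steps": [-0.04, -0.03, 0, 0, 0, 0, 0, 0, 0, 0]
}}

```text
time_s: 14.08
eef_pos: [431.9, 154.4, 23.0]
ee_rot: [0.003, 0.616, 0.788, 0.003]
force: [18.8, 5.4, -20.4]
grip_width: 0.097
```

>>> {"method": "arm_command", "body": {
  "steps": [-0.04, -0.01, 0, 0, 0, 0, 0, 0, 0, 0]
}}

```text
time_s: 14.32
eef_pos: [432.0, 154.4, 23.1]
ee_rot: [0.004, 0.616, 0.788, 0.005]
force: [29.2, 11.2, -30.5]
grip_width: 0.095
```

>>> {"method": "arm_command", "body": {
  "steps": [0.09, 0.03, 0.02, 0, 0, 0, 0, 0, 0, 40, 0, 0, 0, 0, 40, 0, 0, 0.9, 0, 40, 0, 0, 0.9, 0, 60]
}}

```text
time_s: 14.95
eef_pos: [430.8, 155.1, 115.4]
ee_rot: [-0.0, 0.616, 0.788, -0.0]
force: [0.7, 0.2, 0.6]
grip_width: 0.589
```

>>> {"method": "arm_command", "body": {
  "steps": [0, 0, 0.7, 0, 90, 0.64, -0.76, 0, 0.8, 90, 0.64, -0.76, 0, 0.8, 90, 0.64, -0.76, 0, 0.8, 90, 0.64, -0.76, 0, 0.8, 90]
}}

```text
time_s: 15.58
eef_pos: [560.0, 1.9, 149.4]
ee_rot: [-0.0, 0.499, 0.867, 0.0]
force: [0.4, 0.4, 0.2]
grip_width: 0.895
```

>>> {"method": "arm_command", "body": {
  "steps": [0.64, -0.76, 0, 0.8, 90, 0.64, -0.76, 0, 0.8, 90, 0.64, -0.76, 0, 0.8, 90, 0.6, -0.74, 0, 0.8, 90, 0, 0, 0, 0, 90]
}}

```text
time_s: 16.2
eef_pos: [685.8, -150.2, 147.8]
ee_rot: [-0.001, 0.376, 0.927, -0.0]
force: [-0.1, 0.7, 0.1]
grip_width: 0.9
```

```bash
python3 - <<'E'
from h import *
print(sense()["eef_pos"],toolyaw())
b=capture("top")
for o in icds(b):print(o)
pt=(np.array([[68,472],[683,262]])+.5)/5-.5+[110,120]
E
```

```text
[ 685.75936007 -150.24995322  147.75813241] 45.88007194436684
(0.88, [376.2, -516.5], 56.2, 62.1, 74.2, [433, 239], 352, [66.5, 221.5, 225.0])
(0.87, [457.4, -417.0], 53.9, 61.5, 80.8, [395, 216], 327, [168.0, 181.0, 190.0])
(0.77, [249.7, -452.3], 64.1, 56.4, 23.4, [418, 285], 388, [186.0, 153.0, 221.5])
(0.74, [694.0, 229.7], 460.8, 394.8, 13.7, [172, 155], 14978, [151.0, 147.0, 145.0])
(0.7, [556.4, -183.8], 59.7, 54.0, 22.5, [314, 192], 308, [101.0, 108.0, 115.0])
(0.57, [572.0, -288.6], 54.5, 57.2, 5.4, [347, 184], 296, [174.0, 186.0, 194.0])
```

>>> {"method": "arm_command", "body": {
  "steps": [0.06, -0.02, -0.8, 0, 90, 0, 0, -0.8, 0, 90, 0, 0, -0.8, 0, 90, 0, 0, -0.6, 0, 90, 0, 0, 0, 0, 90]
}}

```text
time_s: 16.92
eef_pos: [686.8, -147.1, -2.3]
ee_rot: [-0.002, 0.374, 0.927, 0.0]
force: [0.7, -0.9, 0.7]
grip_width: 0.899
```

>>> {"method": "arm_command", "body": {
  "steps": [0, 0, -0.2, 0, 90, 0, 0, -0.2, 0, 90, 0, 0, 0, 0, 90]
}}

```text
time_s: 17.3
eef_pos: [688.1, -148.7, -21.3]
ee_rot: [-0.0, 0.375, 0.927, 0.0]
force: [1.0, -0.5, -0.2]
grip_width: 0.898
```

>>> {"method": "arm_command", "body": {
  "steps": [0, -0.03, -0.03, 0, 90, 0, 0, 0, 0, 40, 0, 0, 0, 0, 40, 0, 0, 0, 0, 40, 0, 0, 0, 0, 40],
  "grip_force": 50
}}

```text
time_s: 17.92
eef_pos: [688.9, -150.6, -21.4]
ee_rot: [0.001, 0.375, 0.927, -0.0]
force: [0.9, 0.1, -0.4]
grip_width: 0.643
```

>>> {"method": "arm_command", "body": {
  "steps": [0, 0, 0.4, 0, 0, 0, 0, 0.8, 0, 0, 0, 0, 0.8, 0, 0, 0, 0, 0.8, 0, 0, 0, 0, 0.6, 0, 0]
}}

```text
time_s: 18.55
eef_pos: [688.5, -150.3, 150.9]
ee_rot: [0.001, 0.375, 0.927, 0.0]
force: [-0.5, -0.3, -0.9]
grip_width: 0.642
```

>>> {"method": "arm_command", "body": {
  "steps": [-0.366, 0.591, 0, -0.923, 0, -0.366, 0.591, 0, -0.923, 0, -0.366, 0.591, 0, -0.923, 0, -0.366, 0.591, 0, -0.923, 0, -0.366, 0.591, 0, -0.923, 0]
}}

```text
time_s: 19.18
eef_pos: [596.1, -1.7, 148.8]
ee_rot: [0.0, 0.554, 0.833, 0.0]
force: [-0.0, -0.0, -0.6]
grip_width: 0.639
```

>>> {"method": "arm_command", "body": {
  "steps": [-0.366, 0.591, 0, -0.923, 0, -0.366, 0.591, 0, -0.923, 0, 0, 0, 0, 0, 0]
}}

```text
time_s: 19.55
eef_pos: [559.5, 58.1, 148.9]
ee_rot: [0.0, 0.617, 0.787, 0.0]
force: [-0.1, 0.1, -1.1]
grip_width: 0.639
```

```bash
python3 - <<'E'
from h import *
s=sense();print(s["eef_pos"],toolyaw(s),s["grip_width"])
p=capture("top");a=capture("side")
r=[]
for o in icds(p):print(o)
# check bay positions: draw
O=(614.6,199.0,np.radians(13.7))
for q,n,w in((p,"t",(130,120,160,120)),(a,"s",(170,70,160,120))):
    im=cv2.resize(q["frame"],None,fx=5,fy=5,interpolation=2) 
    for k in range(4):
        for c in proj(q,T(O,[[-86,-126+84*k,42],[-140,-168+84*k,64],[-32,-168+84*k,64]])): cv2.drawMarker(im,tuple(int(v*5+2) for v in c),(0,0,255),0,12)
    x,y,ww,hh=w;r.append(im[y*5:(y+hh)*5,x*5:(x+ww)*5])
cv2.imwrite("pics/b1.png",cv2.resize(np.vstack(r),None,fx=.5,fy=.5))
E
```

```text
[559.46639833  58.10983018 148.89648488] 13.822477280309128 0.6394764034240378
(0.95, [375.8, -516.5], 56.2, 62.9, 79.8, [433, 240], 371, [66.0, 222.0, 225.0])
(0.89, [249.1, -453.7], 60.2, 55.2, 25.2, [419, 285], 352, [190.0, 156.0, 230.0])
(0.84, [574.4, -290.7], 61.2, 56.7, 83.8, [348, 184], 329, [176.0, 188.0, 194.0])
(0.81, [454.5, -418.1], 57.0, 62.1, 81.2, [395, 217], 344, [170.0, 183.0, 192.0])
(0.78, [556.2, -183.3], 62.1, 57.7, 21.0, [314, 192], 342, [179.0, 190.0, 199.0])
(0.25, [385.2, 16.5], 38.0, 118.0, 53.1, [252, 258], 165, [104.0, 100.0, 103.0])
(0.17, [532.4, 185.1], 144.8, 383.4, 10.4, [171, 220], 2489, [157.0, 160.0, 161.0])
```

View pics/b1.png

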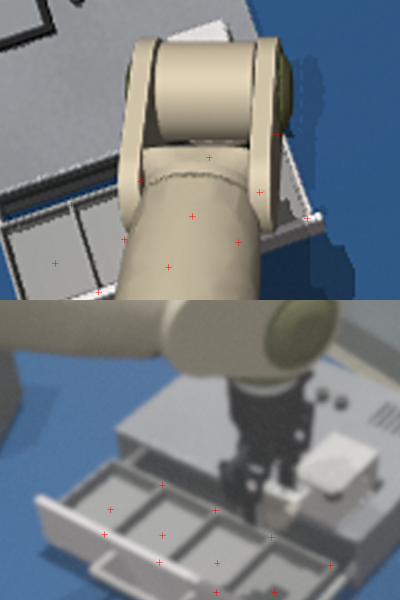

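>>> {"method": "arm_command", "body": {
  "steps": [0.03, -0.04, -0.8, 0, 0, 0, 0, -0.8, 0, 0, 0, 0, -0.6, 0, 0, 0, 0, -0.2, 0, 0, 0, 0, 0, 0, 0]
}}

```text
time_s: 20.32
eef_pos: [562.2, 53.9, 28.0]
ee_rot: [0.0, 0.618, 0.786, 0.0]
force: [-0.3, -0.3, -0.7]
grip_width: 0.64
```

>>> {"method": "arm_command", "body": {
  "steps": [0, 0, -0.1, 0, 0, 0, 0, -0.03, 0, 0, 0, 0, 0, 0, 0]
}}

```text
time_s: 20.7
eef_pos: [561.9, 54.5, 21.5]
ee_rot: [0.0, 0.618, 0.786, 0.0]
force: [-0.0, -0.5, -0.1]
grip_width: 0.637
```

>>> {"method": "arm_command", "body": {
  "steps": [0, 0, 0, 0, 78, 0, 0, 0, 0, 78, 0, 0, 0.4, 0, 78, 0, 0, 0.8, 0, 78, 0, 0, 0.4, 0, 78]
}}

```text
time_s: 21.32
eef_pos: [562.5, 54.4, 103.3]
ee_rot: [0.001, 0.618, 0.786, 0.001]
force: [-0.8, 0.1, 0.7]
grip_width: 0.779
```

>>> {"method": "arm_command", "body": {
  "steps": [0, -0.28, 0, -0.96, 90, 0, -0.28, 0, -0.96, 90, 0, -0.28, 0, -0.96, 90, 0, -0.28, 0, -0.96, 90, 0, -0.28, 0, -0.96, 90]
}}

```text
time_s: 21.95
eef_pos: [561.8, -16.0, 101.3]
ee_rot: [0.0, 0.769, 0.64, 0.0]
force: [0.4, 0.8, 0.0]
grip_width: 0.902
```

>>> {"method": "arm_command", "body": {
  "steps": [0, -0.28, 0, -0.96, 90, 0, -0.28, 0, -0.96, 90, 0, -0.28, 0, -0.96, 90, 0, -0.28, 0, -0.96, 90, 0, -0.28, 0, -0.96, 90]
}}

```text
time_s: 22.58
eef_pos: [561.8, -86.0, 101.3]
ee_rot: [0.0, 0.885, 0.466, 0.0]
force: [0.3, 0.3, -0.3]
grip_width: 0.9
```

>>> {"method": "arm_command", "body": {
  "steps": [0, -0.28, 0, -0.96, 90, 0, -0.28, 0, -0.96, 90, 0, -0.28, 0, -0.96, 90, 0, -0.28, 0, -0.96, 90, 0, -0.28, 0, -0.96, 90]
}}

```text
time_s: 23.2
eef_pos: [561.8, -156.0, 101.3]
ee_rot: [0.0, 0.962, 0.272, 0.0]
force: [0.8, -0.3, 0.0]
grip_width: 0.896
```

>>> {"method": "arm_command", "body": {
  "steps": [-0.06, -0.28, 0, -0.96, 90, -0.06, -0.28, 0, -0.96, 90, 0, 0, 0, 0, 90]
}}

```text
time_s: 23.58
eef_pos: [555.7, -184.1, 101.2]
ee_rot: [0.0, 0.982, 0.191, 0.0]
force: [0.6, 0.0, 0.3]
grip_width: 0.904
```

```bash
python3 - <<'E'
from h import *
s=sense();print(s["eef_pos"],toolyaw(s))
p=capture("top")
for o in icds(p):print(o)
print()
for o in icds(capture("side")):print(o)
E
```

```text
[ 555.66937636 -184.13236824  101.23178371] 112.06927835462596
(0.95, [249.1, -453.3], 65.1, 58.7, 22.8, [418, 285], 413, [184.0, 151.0, 206.0])
(0.81, [375.7, -516.5], 56.3, 63.1, 79.8, [433, 240], 376, [64.0, 209.5, 217.5])
(0.79, [456.3, -417.3], 60.8, 64.1, 83.8, [395, 217], 386, [165.0, 176.0, 184.5])
(0.55, [572.7, -292.0], 58.5, 59.8, 83.8, [349, 184], 306, [169.0, 181.0, 188.0])
(0.25, [527.5, 186.9], 189.0, 388.6, 13.3, [191, 210], 4724, [153.0, 157.0, 157.0])

(0.88, [555.3, -186.3], 70.1, 60.2, 17.6, [337, 245], 427, [173.0, 178.0, 181.0])
(0.8, [451.0, -420.9], 60.7, 67.1, 81.2, [378, 331], 635, [193.0, 198.0, 201.0])
(0.76, [246.9, -456.7], 66.3, 59.4, 26.7, [327, 404], 807, [206.0, 192.0, 224.0])
(0.67, [374.1, -520.1], 58.1, 65.4, 72.5, [390, 387], 777, [141.0, 220.0, 221.0])
(0.59, [583.5, 84.1], 64.5, 64.6, 13.6, [279, 186], 308, [180.0, 188.0, 193.0])
(0.59, [568.8, -293.0], 62.4, 64.0, 1.5, [371, 267], 455, [188.0, 194.0, 197.0])
(0.25, [537.8, 212.6], 181.5, 422.1, 14.2, [243, 172], 4429, [139.0, 139.0, 141.0])
```

>>> {"method": "arm_command", "body": {
  "steps": [0, 0, -0.8, 0, 90, 0, 0, -0.8, 0, 90, 0, 0, -0.5, 0, 90, 0, 0, -0.36, 0, 90, 0, 0, 0, 0, 90]
}}

```text
time_s: 24.4
eef_pos: [555.4, -183.1, -22.6]
ee_rot: [-0.001, 0.981, 0.192, -0.001]
force: [0.0, -0.5, 0.0]
grip_width: 0.9
```

>>> {"method": "arm_command", "body": {
  "steps": [0, 0, 0, 0, 0, 0, 0, 0, 0, 0, 0, 0, 0, 0, 0, 0, 0, 0, 0, 0]
}}

```text
time_s: 24.9
eef_pos: [556.7, -183.9, -20.3]
ee_rot: [0.001, 0.981, 0.192, 0.001]
force: [-0.6, 1.7, 6.8]
grip_width: 0.636
```

>>> {"method": "arm_command", "body": {
  "steps": [0, 0, 0.4, 0, 0, 0, 0, 0.8, 0, 0, 0, 0, 0.8, 0, 0, 0, 0, 0.5, 0, 0, 0, 0, 0, 0, 0]
}}

```text
time_s: 25.52
eef_pos: [556.6, -184.0, 105.1]
ee_rot: [0.001, 0.981, 0.192, 0.002]
force: [-0.5, 0.0, -2.2]
grip_width: 0.641
```

>>> {"method": "arm_command", "body": {
  "steps": [-0.02, 0.378, 0, 0.96, 0, -0.02, 0.378, 0, 0.96, 0, -0.02, 0.378, 0, 0.96, 0, -0.02, 0.378, 0, 0.96, 0, -0.02, 0.378, 0, 0.96, 0]
}}

```text
time_s: 26.15
eef_pos: [550.0, -88.2, 101.6]
ee_rot: [-0.001, 0.92, 0.393, -0.001]
force: [0.1, 0.6, -0.7]
grip_width: 0.638
```

>>> {"method": "arm_command", "body": {
  "steps": [-0.02, 0.378, 0, 0.96, 0, -0.02, 0.378, 0, 0.96, 0, -0.02, 0.378, 0, 0.96, 0, -0.02, 0.378, 0, 0.96, 0, -0.02, 0.378, 0, 0.96, 0]
}}

```text
time_s: 26.78
eef_pos: [545.0, 6.2, 101.6]
ee_rot: [-0.001, 0.818, 0.575, -0.001]
force: [-0.2, 0.4, -0.6]
grip_width: 0.637
```

>>> {"method": "arm_command", "body": {
  "steps": [-0.02, 0.378, 0, 0.96, 0, -0.02, 0.378, 0, 0.96, 0, -0.02, 0.378, 0, 0.96, 0, -0.02, 0.378, 0, 0.96, 0, -0.02, 0.378, 0, 0.96, 0]
}}

```text
time_s: 27.4
eef_pos: [540.0, 100.6, 101.7]
ee_rot: [-0.001, 0.68, 0.733, -0.001]
force: [-0.3, -0.3, -1.1]
grip_width: 0.638
```

>>> {"method": "arm_command", "body": {
  "steps": [0, 0.378, 0, 0.96, 0, 0, 0.386, 0, 0.96, 0, 0, 0, 0, 0, 0]
}}

```text
time_s: 27.78
eef_pos: [540.0, 138.9, 101.8]
ee_rot: [-0.001, 0.617, 0.787, -0.001]
force: [0.3, -0.2, -0.5]
grip_width: 0.64
```

```bash
python3 - <<'E'
from h import *
s=sense();print(s["eef_pos"],toolyaw(s),s["grip_width"])
E
```

```text
[540.0050111  138.93219364 101.8259352 ] 13.763309014167762 0.6396787230660607
```

Descend into bay 1 and release.

>>> {"method": "arm_command", "body": {
  "steps": [0.02, -0.02, -0.7, 0, 0, 0, 0, -0.5, 0, 0, 0, 0, -0.3, 0, 0, 0, 0, -0.09, 0, 0, 0, 0, 0, 0, 0]
}}

```text
time_s: 28.4
eef_pos: [542.1, 137.0, 24.1]
ee_rot: [0.0, 0.618, 0.786, 0.0]
force: [0.5, -0.4, -0.5]
grip_width: 0.638
```

>>> {"method": "arm_command", "body": {
  "steps": [0, 0, 0, 0, 78, 0, 0, 0, 0, 78, 0, 0, 0.4, 0, 78, 0, 0, 0.8, 0, 78, 0, 0, 0.4, 0, 78]
}}

```text
time_s: 29.02
eef_pos: [542.6, 137.2, 106.1]
ee_rot: [0.001, 0.618, 0.786, 0.001]
force: [0.3, -0.3, -0.7]
grip_width: 0.78
```

```bash
python3 - <<'E'
from h import *
s=sense();print(s["eef_pos"],toolyaw(s),s["grip_width"])
for o in icds(capture("top")):print(o)
print()
for o in icds(capture("side"),50):print(o)
E
```

```text
[542.59277127 137.23974161 106.1389484 ] 13.697178921007936 0.7800146470987912
(0.93, [376.7, -518.2], 53.3, 59.8, 80.3, [433, 239], 325, [67.0, 231.0, 233.0])
(0.75, [249.8, -454.1], 63.0, 57.7, 22.3, [419, 285], 393, [193.0, 159.0, 227.0])
(0.7, [571.3, 59.2], 60.3, 65.9, 13.0, [233, 196], 378, [176.0, 186.0, 195.0])
(0.65, [454.5, -418.1], 57.0, 62.2, 81.2, [395, 217], 358, [174.0, 186.0, 195.0])
(0.63, [572.4, -289.2], 58.2, 61.9, 1.7, [347, 184], 340, [179.0, 191.0, 197.0])
(0.25, [736.5, 111.1], 103.6, 71.4, 13.2, [213, 145], 633, [221.0, 223.0, 226.0])

(0.97, [236.8, -465.2], 63.6, 55.4, 23.7, [327, 405], 808, [206.0, 192.0, 224.0])
(0.87, [544.4, -307.4], 58.5, 61.5, 0.6, [371, 267], 448, [188.0, 195.0, 198.0])
(0.77, [433.1, -430.0], 55.3, 62.7, 75.2, [379, 330], 589, [194.0, 200.0, 203.0])
(0.7, [357.2, -524.8], 53.1, 61.0, 73.4, [390, 387], 732, [141.0, 222.0, 224.5])
(0.63, [557.5, 52.3], 62.3, 62.2, 18.2, [279, 186], 304, [176.0, 184.0, 189.0])
(0.54, [540.0, 137.5], 58.3, 57.6, 14.2, [256, 173], 252, [158.0, 164.5, 167.0])
```

>>> {"method": "arm_command", "body": {
  "steps": [0.058, -0.854, 0, -0.234, 90, 0.058, -0.854, 0, -0.234, 90, 0.058, -0.854, 0, -0.234, 90, 0.058, -0.854, 0, -0.234, 90, 0.058, -0.854, 0, -0.234, 90]
}}

```text
time_s: 29.85
eef_pos: [555.7, -77.5, 102.3]
ee_rot: [-0.001, 0.657, 0.754, -0.0]
force: [0.0, -0.1, -0.2]
grip_width: 0.9
```

>>> {"method": "arm_command", "body": {
  "steps": [0.058, -0.854, 0, -0.234, 90, 0.058, -0.854, 0, -0.234, 90, 0.058, -0.854, 0, -0.234, 90, 0.058, -0.854, 0, -0.234, 90, 0.058, -0.854, 0, -0.234, 90]
}}

```text
time_s: 30.48
eef_pos: [570.3, -290.9, 102.0]
ee_rot: [-0.001, 0.695, 0.719, -0.0]
force: [0.7, 0.6, -0.2]
grip_width: 0.902
```

>>> {"method": "arm_command", "body": {
  "steps": [0, 0, 0, 0, 90, 0, 0, 0, 0, 90]
}}

```text
time_s: 30.72
eef_pos: [570.4, -289.0, 102.4]
ee_rot: [-0.001, 0.695, 0.719, -0.0]
force: [-0.5, -1.0, -0.0]
grip_width: 0.898
```

```bash
python3 - <<'E'
from h import *
s=sense();print(s["eef_pos"],toolyaw(s),s["grip_width"])
for o in icds(capture("side")):print(o)
E
```

```text
[ 570.39593588 -289.02081311  102.44578476] 2.007514944294334 0.8975411871416569
(0.94, [372.7, -520.5], 58.5, 67.0, 75.2, [390, 388], 773, [140.0, 220.0, 221.0])
(0.88, [583.8, 83.6], 67.4, 69.0, 18.2, [280, 186], 329, [170.0, 178.0, 184.0])
(0.72, [246.7, -456.6], 63.1, 55.3, 25.3, [326, 404], 752, [207.0, 191.0, 227.0])
(0.64, [570.1, -292.9], 62.9, 67.3, 2.6, [371, 267], 484, [153.0, 152.0, 153.5])
(0.59, [564.3, 173.9], 64.7, 63.0, 14.2, [256, 173], 283, [183.0, 191.0, 196.0])
```

>>> {"method": "arm_command", "body": {
  "steps": [0.02, -0.03, -0.8, 0, 90, 0, 0, -0.8, 0, 90, 0, 0, -0.5, 0, 90, 0, 0, -0.36, 0, 90, 0, 0, 0, 0, 90]
}}

```text
time_s: 31.45
eef_pos: [571.5, -290.5, -20.1]
ee_rot: [-0.001, 0.694, 0.72, -0.0]
force: [-0.3, -0.2, -0.2]
grip_width: 0.9
```

>>> {"method": "arm_command", "body": {
  "steps": [0, 0, 0, 0, 0, 0, 0, 0, 0, 0, 0, 0, 0, 0, 0, 0, 0, 0, 0, 0]
}}

```text
time_s: 31.95
eef_pos: [572.7, -291.9, -17.5]
ee_rot: [0.001, 0.695, 0.719, 0.0]
force: [-1.1, -0.2, 6.4]
grip_width: 0.637
```

>>> {"method": "arm_command", "body": {
  "steps": [0, 0, 0.4, 0, 0, 0, 0, 0.8, 0, 0, 0, 0, 0.8, 0, 0, 0, 0, 0.4, 0, 0, 0, 0, 0, 0, 0]
}}

```text
time_s: 32.58
eef_pos: [572.5, -291.8, 103.4]
ee_rot: [0.002, 0.695, 0.719, 0.0]
force: [-0.0, -0.1, -1.0]
grip_width: 0.636
```

>>> {"method": "arm_command", "body": {
  "steps": [-0.086, 0.852, 0, 0.195, 0, -0.086, 0.852, 0, 0.195, 0, -0.086, 0.852, 0, 0.195, 0, -0.086, 0.852, 0, 0.195, 0, -0.086, 0.852, 0, 0.195, 0]
}}

```text
time_s: 33.2
eef_pos: [549.5, -76.8, 100.0]
ee_rot: [-0.001, 0.663, 0.748, -0.0]
force: [-0.1, 0.1, -0.2]
grip_width: 0.631
```

>>> {"method": "arm_command", "body": {
  "steps": [-0.086, 0.852, 0, 0.195, 0, -0.086, 0.852, 0, 0.195, 0, -0.086, 0.852, 0, 0.195, 0, -0.086, 0.852, 0, 0.195, 0, -0.086, 0.852, 0, 0.195, 0]
}}

```text
time_s: 33.83
eef_pos: [528.0, 136.0, 100.0]
ee_rot: [-0.001, 0.631, 0.776, -0.0]
force: [0.7, 1.1, -0.5]
grip_width: 0.634
```

>>> {"method": "arm_command", "body": {
  "steps": [-0.086, 0.852, 0, 0.195, 0, -0.086, 0.852, 0, 0.195, 0, 0, 0, 0, 0, 0, 0, 0, 0, 0, 0]
}}

```text
time_s: 34.33
eef_pos: [519.9, 219.4, 100.1]
ee_rot: [-0.0, 0.618, 0.786, -0.001]
force: [-0.1, -0.2, -0.0]
grip_width: 0.635
```

```bash
python3 - <<'E'
from h import *
s=sense();print(s["eef_pos"],toolyaw(s),s["grip_width"])
E
```

```text
[519.86809447 219.38551378 100.13868381] 13.691082441316027 0.6348928749595263
```

>>> {"method": "arm_command", "body": {
  "steps": [0.02, 0, -0.7, 0, 0, 0, 0, -0.4, 0, 0, 0, 0, -0.3, 0, 0, 0, 0, -0.07, 0, 0, 0, 0, 0, 0, 0]
}}

```text
time_s: 34.95
eef_pos: [521.5, 219.6, 27.6]
ee_rot: [0.0, 0.618, 0.786, 0.0]
force: [-0.2, -0.5, -1.3]
grip_width: 0.635
```

>>> {"method": "arm_command", "body": {
  "steps": [0, 0, 0, 0, 78, 0, 0, 0, 0, 78, 0, 0, 0.4, 0, 78, 0, 0, 0.8, 0, 78, 0, 0, 0.4, 0, 78]
}}

```text
time_s: 35.58
eef_pos: [521.9, 220.1, 109.6]
ee_rot: [0.001, 0.618, 0.786, 0.001]
force: [1.1, 0.2, 1.1]
grip_width: 0.779
```

```bash
python3 - <<'E'
from h import *
s=sense();print(s["eef_pos"],toolyaw(s),s["grip_width"])
for o in icds(capture("top")):print(o)
print()
for o in icds(capture("side"),50):print(o)
E
```

```text
[521.93930232 220.08331935 109.59086754] 13.705378221001585 0.7786870158917972
(0.85, [572.2, 58.8], 58.7, 60.8, 21.0, [234, 196], 337, [191.0, 205.0, 214.0])
(0.68, [454.3, -419.6], 54.0, 56.1, 81.2, [396, 217], 316, [178.0, 190.0, 199.0])
(0.59, [553.0, 145.6], 59.0, 63.3, 13.0, [205, 205], 359, [169.0, 180.0, 189.0])
(0.56, [248.9, -452.3], 63.1, 57.2, 18.1, [418, 284], 378, [196.0, 161.0, 233.0])
(0.55, [375.5, -518.2], 55.9, 62.6, 74.2, [433, 239], 356, [67.0, 232.0, 235.0])

(0.94, [432.6, -430.0], 56.0, 61.8, 78.2, [379, 331], 599, [194.0, 200.0, 203.0])
(0.87, [236.6, -465.3], 62.7, 54.8, 25.3, [327, 405], 792, [207.0, 192.0, 225.0])
(0.73, [517.7, 220.0], 59.7, 57.7, 16.2, [234, 163], 234, [141.5, 147.5, 151.5])
(0.72, [558.2, 52.9], 61.6, 57.0, 13.5, [280, 186], 277, [185.0, 192.0, 198.0])
(0.68, [539.4, 137.5], 63.6, 62.7, 14.2, [256, 173], 301, [169.0, 178.0, 182.0])
(0.58, [358.4, -525.2], 54.8, 62.1, 77.5, [390, 387], 744, [141.0, 221.0, 224.0])
```

>>> {"method": "arm_command", "body": {
  "steps": [-0.096, -0.912, 0, 0.968, 90, -0.096, -0.912, 0, 0.968, 90, -0.096, -0.912, 0, 0.968, 90, -0.096, -0.912, 0, 0.968, 90, -0.096, -0.912, 0, 0.968, 90]
}}

```text
time_s: 36.4
eef_pos: [496.3, -9.4, 106.0]
ee_rot: [-0.001, 0.438, 0.899, -0.0]
force: [1.2, 0.3, 0.2]
grip_width: 0.902
```

>>> {"method": "arm_command", "body": {
  "steps": [-0.096, -0.912, 0, 0.968, 90, -0.096, -0.912, 0, 0.968, 90, -0.096, -0.912, 0, 0.968, 90, -0.096, -0.912, 0, 0.968, 90, -0.096, -0.912, 0, 0.968, 90]
}}

```text
time_s: 37.02
eef_pos: [472.4, -237.2, 105.9]
ee_rot: [-0.001, 0.24, 0.971, 0.0]
force: [-0.2, 0.4, -0.4]
grip_width: 0.9
```

>>> {"method": "arm_command", "body": {
  "steps": [-0.096, -0.912, 0, 0.968, 90, -0.096, -0.912, 0, 0.968, 90, -0.096, -0.912, 0, 0.968, 90, -0.096, -0.912, 0, 0.968, 90, 0, 0, 0, 0, 90]
}}

```text
time_s: 37.65
eef_pos: [452.7, -420.6, 105.2]
ee_rot: [-0.001, 0.076, 0.997, 0.001]
force: [0.1, 1.4, 0.9]
grip_width: 0.9
```

```bash
python3 - <<'E'
from h import *
s=sense();print(s["eef_pos"],toolyaw(s),s["grip_width"])
for o in icds(capture("top")):print(o)
print()
for o in icds(capture("side")):print(o)
E
```

```text
[ 452.68976245 -420.6086252   105.20200079] 81.30996177985205 0.9000573909545602
(0.93, [553.8, 144.4], 58.1, 62.5, 13.0, [206, 205], 343, [178.0, 190.0, 198.0])
(0.9, [372.8, -515.5], 57.0, 56.8, 83.9, [433, 241], 297, [61.0, 198.0, 200.0])
(0.82, [531.2, 230.0], 61.7, 65.9, 12.8, [178, 215], 395, [175.0, 187.0, 194.0])
(0.78, [572.8, 59.0], 62.4, 65.8, 17.9, [233, 195], 389, [178.0, 191.0, 197.0])
(0.64, [250.3, -454.0], 63.1, 60.2, 25.2, [419, 284], 397, [176.0, 150.0, 179.0])

(0.8, [373.4, -520.6], 58.2, 64.4, 74.9, [390, 387], 759, [140.0, 216.0, 218.0])
(0.64, [703.5, 261.5], 532.9, 456.6, 13.8, [294, 130], 5426, [172.0, 171.0, 170.0])
(0.61, [451.2, -421.1], 56.6, 63.5, 83.6, [378, 331], 564, [191.0, 197.0, 200.0])
```

>>> {"method": "arm_command", "body": {
  "steps": [0.03, 0.02, -0.8, 0, 90, 0, 0, -0.8, 0, 90, 0, 0, -0.5, 0, 90, 0, 0, -0.4, 0, 90, 0, 0, 0, 0, 90]
}}

```text
time_s: 38.48
eef_pos: [455.3, -416.5, -18.8]
ee_rot: [-0.001, 0.074, 0.997, 0.001]
force: [1.2, 0.1, -0.3]
grip_width: 0.901
```

>>> {"method": "arm_command", "body": {
  "steps": [0, 0, 0, 0, 0, 0, 0, 0, 0, 0, 0, 0, 0, 0, 0, 0, 0, 0, 0, 0]
}}

```text
time_s: 38.98
eef_pos: [456.2, -418.2, -16.0]
ee_rot: [0.001, 0.075, 0.997, -0.001]
force: [-0.3, 2.2, 7.0]
grip_width: 0.634
```

>>> {"method": "arm_command", "body": {
  "steps": [0, 0, 0.4, 0, 0, 0, 0, 0.8, 0, 0, 0, 0, 0.8, 0, 0, 0, 0, 0.4, 0, 0, 0, 0, 0, 0, 0]
}}

```text
time_s: 39.6
eef_pos: [456.1, -418.3, 104.9]
ee_rot: [0.001, 0.074, 0.997, -0.002]
force: [-0.2, 0.1, -1.1]
grip_width: 0.633
```

>>> {"method": "arm_command", "body": {
  "steps": [0.06, 0.959, 0, -0.904, 0, 0.06, 0.959, 0, -0.904, 0, 0.06, 0.959, 0, -0.904, 0, 0.06, 0.959, 0, -0.904, 0, 0.06, 0.959, 0, -0.904, 0]
}}

```text
time_s: 40.22
eef_pos: [469.9, -176.0, 101.6]
ee_rot: [-0.001, 0.27, 0.963, 0.0]
force: [0.3, 0.2, -0.1]
grip_width: 0.631
```

>>> {"method": "arm_command", "body": {
  "steps": [0.06, 0.959, 0, -0.904, 0, 0.06, 0.959, 0, -0.904, 0, 0.06, 0.959, 0, -0.904, 0, 0.06, 0.959, 0, -0.904, 0, 0.06, 0.959, 0, -0.904, 0]
}}

```text
time_s: 40.85
eef_pos: [484.9, 63.6, 101.7]
ee_rot: [-0.0, 0.453, 0.891, -0.0]
force: [-0.5, -0.6, -1.9]
grip_width: 0.627
```

>>> {"method": "arm_command", "body": {
  "steps": [0.06, 0.959, 0, -0.904, 0, 0.06, 0.959, 0, -0.904, 0, 0.06, 0.959, 0, -0.904, 0, 0.06, 0.959, 0, -0.904, 0, 0.06, 0.959, 0, -0.904, 0]
}}

```text
time_s: 41.48
eef_pos: [499.9, 303.1, 101.5]
ee_rot: [-0.0, 0.619, 0.785, -0.001]
force: [0.1, -0.7, -1.4]
grip_width: 0.632
```

>>> {"method": "arm_command", "body": {
  "steps": [0, 0, 0, 0, 0, 0, 0, 0, 0, 0]
}}

```text
time_s: 41.72
eef_pos: [500.0, 301.1, 101.5]
ee_rot: [-0.0, 0.618, 0.786, -0.001]
force: [-0.6, 0.1, -0.5]
grip_width: 0.629
```

```bash
python3 - <<'E'
from h import *
s=sense();print(s["eef_pos"],toolyaw(s),s["grip_width"])
E
```

```text
[500.04628067 301.07727482 101.5278125 ] 13.689875419632074 0.6285406998922234
```

>>> {"method": "arm_command", "body": {
  "steps": [0.02, 0, -0.7, 0, 0, 0, 0, -0.4, 0, 0, 0, 0, -0.3, 0, 0, 0, 0, -0.08, 0, 0, 0, 0, 0, 0, 0]
}}

```text
time_s: 42.35
eef_pos: [501.8, 301.5, 28.6]
ee_rot: [0.0, 0.618, 0.786, 0.0]
force: [0.4, 0.3, -1.2]
grip_width: 0.629
```

>>> {"method": "arm_command", "body": {
  "steps": [0, 0, 0, 0, 78, 0, 0, 0, 0, 78, 0, 0, 0.4, 0, 78, 0, 0, 0.8, 0, 78, 0, 0, 0.6, 0, 40]
}}

```text
time_s: 42.98
eef_pos: [501.8, 301.9, 120.2]
ee_rot: [0.0, 0.618, 0.786, 0.001]
force: [0.3, 0.4, 0.1]
grip_width: 0.58
```

>>> {"method": "arm_command", "body": {
  "steps": [-0.7, -0.2, 0, 0, 40, -0.7, -0.2, 0, 0, 40, -0.7, -0.2, 0, 0, 40, 0, 0, 0, 0, 40]
}}

```text
time_s: 43.48
eef_pos: [395.0, 271.6, 118.8]
ee_rot: [0.0, 0.618, 0.786, 0.0]
force: [0.8, 1.1, 0.3]
grip_width: 0.4
```

```bash
python3 - <<'E'
from h import *
s=sense();print(s["eef_pos"],toolyaw(s),s["grip_width"])
p=capture("top");a=capture("side")
for o in icds(p):print(o)
print()
for o in icds(a,50):print(o)
cv2.imwrite("pics/b2.png",np.hstack([cv2.resize(q["frame"][y:y+140,x:x+160],None,fx=2.5,fy=2.5,interpolation=2) for q,x,y in((p,110,120),(a,170,90))]))
E
```

```text
[395.00423982 271.55699827 118.76675666] 13.69979195977195 0.4001908332749821
(0.96, [249.5, -453.0], 64.5, 59.4, 25.2, [418, 285], 413, [199.0, 164.0, 223.0])
(0.89, [571.4, 57.0], 60.7, 68.7, 9.0, [234, 196], 393, [192.0, 206.0, 212.0])
(0.87, [375.5, -517.1], 58.2, 63.1, 74.2, [433, 240], 375, [70.0, 225.0, 231.0])
(0.81, [553.6, 145.2], 56.2, 64.3, 12.8, [206, 205], 348, [193.0, 205.0, 214.5])
(0.54, [531.1, 229.5], 57.8, 61.0, 14.1, [178, 215], 342, [170.0, 181.0, 191.0])

(0.89, [558.3, 53.1], 61.7, 61.4, 14.3, [279, 186], 299, [185.0, 192.0, 197.0])
(0.79, [498.8, 303.2], 59.7, 60.6, 14.2, [213, 152], 235, [170.0, 177.0, 182.0])
(0.7, [237.3, -465.0], 60.8, 54.1, 27.4, [327, 404], 762, [207.0, 192.0, 227.0])
(0.66, [356.4, -525.0], 54.7, 62.0, 74.9, [390, 387], 750, [141.0, 221.0, 223.0])
(0.62, [516.3, 220.5], 56.4, 55.7, 14.2, [233, 163], 215, [165.0, 173.0, 179.0])
(0.58, [539.9, 138.8], 62.0, 60.1, 14.2, [256, 173], 279, [184.0, 192.0, 196.0])
(0.51, [382.4, -329.1], 80.6, 17.9, 19.5, [330, 314], 205, [140.0, 186.0, 212.0])
```

View pics/b2.png

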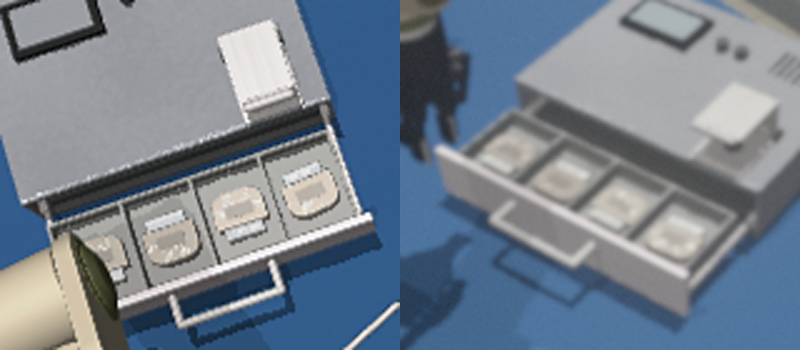

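>>> {"method": "arm_command", "body": {
  "steps": [0.25, -0.78, 0, 0, 40, 0.25, -0.78, 0, 0, 40, 0.25, -0.77, 0, 0, 40, 0, 0, 0, 0, 40]
}}

```text
time_s: 44.18
eef_pos: [435.4, 153.4, 118.1]
ee_rot: [0.0, 0.619, 0.785, 0.0]
force: [0.4, 0.3, -0.5]
grip_width: 0.4
```

>>> {"method": "arm_command", "body": {
  "steps": [0, 0, -0.7, 0, 40, 0, 0, -0.7, 0, 40, 0, 0, -0.5, 0, 40, 0, 0, 0, 0, 40]
}}

```text
time_s: 44.68
eef_pos: [433.2, 155.7, 22.0]
ee_rot: [-0.001, 0.618, 0.786, -0.001]
force: [-0.3, 0.1, 1.2]
grip_width: 0.401
```

>>> {"method": "arm_command", "body": {
  "steps": [0, 0, 0, 0, 0, 0, 0, 0, 0, 0, 0, 0, 0, 0, 0, 0, 0, 0, 0, 0]
}}

```text
time_s: 45.18
eef_pos: [434.6, 155.6, 24.2]
ee_rot: [0.001, 0.618, 0.786, 0.001]
force: [-1.9, 2.1, 6.9]
grip_width: 0.097
```

>>> {"method": "arm_command", "body": {
  "steps": [0.16, 0.039, 0, 0, 0, 0.32, 0.078, 0, 0, 0, 0.32, 0.078, 0, 0, 0, 0.32, 0.078, 0, 0, 0, 0.32, 0.078, 0, 0, 0]
}}

```text
time_s: 45.8
eef_pos: [506.7, 173.1, 24.2]
ee_rot: [0.0, 0.618, 0.786, 0.0]
force: [-2.7, 0.0, 6.7]
grip_width: 0.094
```

>>> {"method": "arm_command", "body": {
  "steps": [0.32, 0.078, 0, 0, 0, 0.32, 0.078, 0, 0, 0, 0.24, 0.058, 0, 0, 0, 0.12, 0.029, 0, 0, 0, 0, 0, 0, 0, 0]
}}

```text
time_s: 46.42
eef_pos: [557.1, 185.4, 24.3]
ee_rot: [0.001, 0.618, 0.786, 0.001]
force: [1.3, 3.1, 4.7]
grip_width: 0.096
```

>>> {"method": "arm_command", "body": {
  "steps": [0.06, 0.015, 0, 0, 0, 0.06, 0.015, 0, 0, 0, 0, 0, 0, 0, 0]
}}

```text
time_s: 46.8
eef_pos: [562.6, 186.7, 24.3]
ee_rot: [0.001, 0.618, 0.786, 0.001]
force: [-0.7, 2.7, 6.6]
grip_width: 0.094
```

>>> {"method": "arm_command", "body": {
  "steps": [0.04, 0.01, 0, 0, 0, 0.03, 0.007, 0, 0, 0, 0, 0, 0, 0, 0]
}}

```text
time_s: 47.18
eef_pos: [565.8, 187.5, 24.2]
ee_rot: [0.0, 0.618, 0.786, 0.001]
force: [-1.7, 2.2, 6.7]
grip_width: 0.093
```

>>> {"method": "arm_command", "body": {
  "steps": [0.03, 0.007, 0, 0, 0, 0, 0, 0, 0, 0]
}}

```text
time_s: 47.42
eef_pos: [567.3, 187.9, 24.2]
ee_rot: [0.0, 0.618, 0.786, 0.001]
force: [-1.9, 1.4, 6.7]
grip_width: 0.096
```

>>> {"method": "arm_command", "body": {
  "steps": [0.03, 0.007, 0, 0, 0, 0, 0, 0, 0, 0]
}}

```text
time_s: 47.68
eef_pos: [567.8, 188.0, 24.2]
ee_rot: [-0.0, 0.618, 0.786, -0.0]
force: [-7.0, 0.8, 10.6]
grip_width: 0.089
```

>>> {"method": "arm_command", "body": {
  "steps": [0.04, 0.01, 0, 0, 0, 0, 0, 0, 0, 0]
}}

```text
time_s: 47.92
eef_pos: [567.8, 188.0, 24.2]
ee_rot: [-0.002, 0.618, 0.786, -0.003]
force: [-18.3, -3.3, 17.9]
grip_width: 0.094
```

>>> {"method": "arm_command", "body": {
  "steps": [0.04, 0.01, 0, 0, 0, 0, 0, 0, 0, 0]
}}

```text
time_s: 48.18
eef_pos: [567.7, 188.0, 24.1]
ee_rot: [-0.004, 0.618, 0.786, -0.005]
force: [-28.1, -8.1, 26.3]
grip_width: 0.095
```

>>> {"method": "arm_command", "body": {
  "steps": [-0.08, -0.02, 0, 0, 0, 0, 0, 0, 0, 30, 0, 0, 0, 0, 30, 0, 0, 0.9, 0, 30, 0, 0, 0.78, 0, 0]
}}

```text
time_s: 48.8
eef_pos: [568.6, 187.8, 108.2]
ee_rot: [-0.0, 0.618, 0.786, -0.0]
force: [0.3, -0.6, 0.4]
grip_width: 0.102
```

>>> {"method": "arm_command", "body": {
  "steps": [0.18, -0.78, 0, 0, 0, 0.18, -0.78, 0, 0, 0, 0.17, -0.78, 0, 0, 0, 0, 0, 0, 0, 0]
}}

```text
time_s: 49.3
eef_pos: [595.5, 68.5, 106.9]
ee_rot: [0.0, 0.619, 0.785, -0.0]
force: [0.5, 0.4, 0.3]
grip_width: -0.002
```

```bash
python3 - <<'E'
from h import *
s=sense();print(s["eef_pos"],toolyaw(s),s["grip_width"],s["force"])
O=(614.5,199.2,np.radians(13.7))
p=capture("top");a=capture("side");r=[]
for q,x,y in((p,130,100),(a,190,70)):
    im=cv2.resize(q["frame"],None,fx=6,fy=6,interpolation=2)
    for c in proj(q,T(O,[[2,-95,143],[2,-145,143],[90,-88,144],[90,-152,144],[0,186,88],[0,-186,88]])): cv2.drawMarker(im,tuple(int(v*6+3) for v in c),(0,0,255),0,12)
    for c in proj(q,[s["eef_pos"]+[0,0,19.8]]): cv2.drawMarker(im,tuple(int(v*6+3) for v in c),(0,255,0),0,20)
    r.append(cv2.resize(im[y*6:(y+120)*6,x*6:(x+130)*6],(400,370)))
cv2.imwrite("pics/g1.png",np.hstack(r))
E
```

```text
[595.49213991  68.49278512 106.90082051] 13.458978105512799 -0.0023488991081519407 [0.50957481 0.40988514 0.28844878]
```

View pics/g1.png

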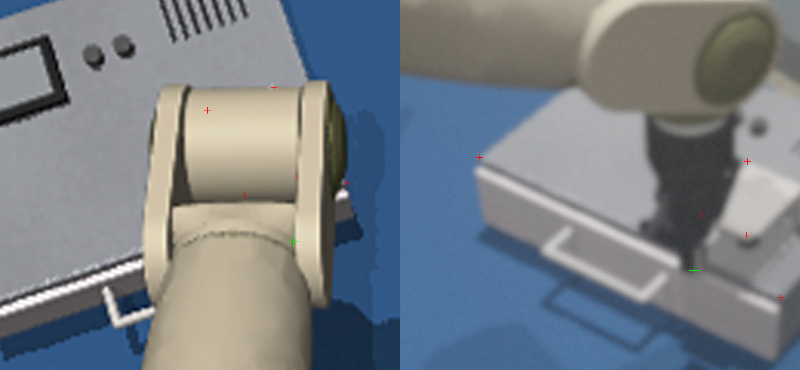

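>>> {"method": "arm_command", "body": {
  "steps": [0.3, 0.08, 0.02, 0, 0, 0.28, 0.08, 0, 0, 0, 0, 0, 0, 0, 0]
}}

```text
time_s: 49.78
eef_pos: [624.0, 80.2, 107.8]
ee_rot: [-0.0, 0.617, 0.787, -0.0]
force: [-0.5, -0.2, -0.4]
grip_width: -0.001
```

>>> {"method": "arm_command", "body": {
  "steps": [0.06, 0.02, 0.03, 0, 0, 0.06, 0.02, 0.04, 0, 0, 0, 0, 0, 0, 0]
}}

```text
time_s: 50.15
eef_pos: [628.0, 81.0, 112.0]
ee_rot: [-0.002, 0.618, 0.786, -0.002]
force: [-12.2, -2.0, 5.7]
grip_width: -0.004
```

>>> {"method": "arm_command", "body": {
  "steps": [0, 0, 0.1, 0, 0, 0, 0, 0, 0, 0]
}}

```text
time_s: 50.4
eef_pos: [629.8, 81.1, 117.2]
ee_rot: [-0.0, 0.618, 0.786, -0.0]
force: [-4.4, -0.9, 1.8]
grip_width: 0.001
```

>>> {"method": "arm_command", "body": {
  "steps": [0, 0, 0.1, 0, 0, 0, 0, 0, 0, 0]
}}

```text
time_s: 50.65
eef_pos: [630.6, 81.0, 122.3]
ee_rot: [0.001, 0.618, 0.786, 0.001]
force: [0.5, -0.4, -0.5]
grip_width: 0.001
```

>>> {"method": "arm_command", "body": {
  "steps": [0.1, 0.024, 0.12, 0, 0, 0, 0, 0, 0, 0]
}}

```text
time_s: 50.9
eef_pos: [635.7, 82.2, 128.3]
ee_rot: [0.001, 0.618, 0.786, 0.0]
force: [0.5, -0.3, 0.0]
grip_width: 0.001
```

>>> {"method": "arm_command", "body": {
  "steps": [0.14, 0.034, 0.18, 0, 0, 0.14, 0.034, 0.16, 0, 0, 0, 0, 0, 0, 0]
}}

```text
time_s: 51.28
eef_pos: [649.4, 85.6, 145.0]
ee_rot: [0.0, 0.618, 0.786, 0.0]
force: [0.6, 0.1, -0.4]
grip_width: -0.002
```

```bash
python3 - <<'E'
from h import *
a=capture("side");s=sense()
print([(d["score"],np.round(d["point"])) for d in search_frame(a,"guard_lip")])
im=cv2.resize(a["frame"],None,fx=8,fy=8,interpolation=2)
c=proj(a,[s["eef_pos"]+[0,0,19.8]])[0];cv2.drawMarker(im,tuple(int(v*8+4) for v in c),(0,255,0),0,20)
cv2.imwrite("pics/g2.png",im[105*8:175*8,250*8:340*8])
E
```

```text
[(0.88, array([693.,  86., 145.])), (0.65, array([603., 182.,  58.])), (0.35, array([678., 168.,  87.]))]
```

View pics/g2.png

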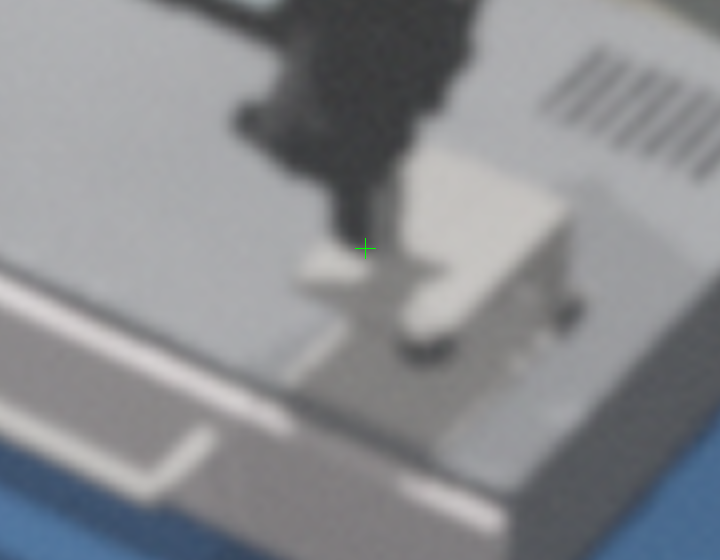

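>>> {"method": "arm_command", "body": {
  "steps": [-0.34, -0.1, 0, 0, 0, -0.32, -0.1, 0, 0, 0, 0, 0, -0.6, 0, 0, 0, 0, -0.5, 0, 0, 0, 0, 0, 0, 0]
}}

```text
time_s: 52.0
eef_pos: [614.6, 75.6, 87.8]
ee_rot: [-0.002, 0.618, 0.786, -0.001]
force: [0.9, 0.4, 0.7]
grip_width: -0.001
```

>>> {"method": "arm_command", "body": {
  "steps": [0.1, 0.025, 0, 0, 0, 0.06, 0.015, 0, 0, 0, 0, 0, 0, 0, 0]
}}

```text
time_s: 52.38
eef_pos: [624.5, 77.6, 90.3]
ee_rot: [0.0, 0.618, 0.786, 0.0]
force: [0.1, 0.2, -0.4]
grip_width: 0.001
```

>>> {"method": "arm_command", "body": {
  "steps": [0.06, 0.014, 0.06, 0, 0, 0, 0, 0, 0, 0]
}}

```text
time_s: 52.62
eef_pos: [626.9, 78.3, 93.0]
ee_rot: [-0.0, 0.618, 0.786, -0.0]
force: [-3.5, -0.4, 0.2]
grip_width: 0.002
```

>>> {"method": "arm_command", "body": {
  "steps": [0.04, 0.01, 0.1, 0, 0, 0, 0, 0, 0, 0]
}}

```text
time_s: 52.88
eef_pos: [629.3, 78.8, 98.2]
ee_rot: [0.0, 0.618, 0.786, 0.0]
force: [-2.8, -0.1, -0.4]
grip_width: -0.0
```

>>> {"method": "arm_command", "body": {
  "steps": [0.06, 0.014, 0.1, 0, 0, 0, 0, 0, 0, 0]
}}

```text
time_s: 53.12
eef_pos: [632.3, 79.5, 103.2]
ee_rot: [0.0, 0.618, 0.786, 0.0]
force: [-2.2, -0.5, 0.9]
grip_width: 0.002
```

>>> {"method": "arm_command", "body": {
  "steps": [0.13, 0.032, 0.15, 0, 0, 0.13, 0.032, 0.14, 0, 0, 0.13, 0.032, 0.12, 0, 0, 0, 0, 0, 0, 0]
}}

```text
time_s: 53.62
eef_pos: [651.9, 84.2, 123.9]
ee_rot: [0.0, 0.618, 0.786, 0.0]
force: [-4.1, -1.4, 2.6]
grip_width: -0.003
```

>>> {"method": "arm_command", "body": {
  "steps": [0.16, 0.04, 0.12, 0, 0, 0.16, 0.04, 0.1, 0, 0, 0, 0, 0, 0, 0]
}}

```text
time_s: 54.0
eef_pos: [667.6, 88.2, 134.0]
ee_rot: [0.0, 0.618, 0.786, 0.0]
force: [-3.0, -1.9, 1.7]
grip_width: -0.002
```

>>> {"method": "arm_command", "body": {
  "steps": [0.228, 0.054, 0.05, 0, 0, 0.228, 0.054, 0.04, 0, 0, 0.228, 0.054, 0.03, 0, 0, 0, 0, 0, 0, 0]
}}

```text
time_s: 54.5
eef_pos: [701.7, 96.4, 139.6]
ee_rot: [-0.0, 0.618, 0.786, -0.0]
force: [-1.0, 0.0, 1.2]
grip_width: 0.0
```

>>> {"method": "arm_command", "body": {
  "steps": [0.228, 0.052, 0, 0, 0, 0.228, 0.052, 0, 0, 0, 0, 0, 0, 0, 0]
}}

```text
time_s: 54.88
eef_pos: [724.2, 101.6, 139.4]
ee_rot: [-0.0, 0.618, 0.786, -0.0]
force: [-1.4, -0.4, 0.2]
grip_width: -0.0
```

>>> {"method": "arm_command", "body": {
  "steps": [0, 0, -0.14, 0, 0, 0, 0, -0.14, 0, 0, 0, 0, 0, 0, 0]
}}

```text
time_s: 55.25
eef_pos: [729.4, 102.3, 137.3]
ee_rot: [0.009, 0.618, 0.786, 0.008]
force: [3.6, 3.6, 39.5]
grip_width: 0.001
```

>>> {"method": "arm_command", "body": {
  "steps": [0, 0, -0.14, 0, 0, 0, 0, -0.14, 0, 0, 0, 0, 0, 0, 0]
}}

```text
time_s: 55.62
eef_pos: [724.5, 101.5, 113.9]
ee_rot: [0.001, 0.618, 0.786, 0.001]
force: [-2.2, -0.1, 0.6]
grip_width: 0.003
```

>>> {"method": "arm_command", "body": {
  "steps": [0, 0, -0.1, 0, 0, 0, 0, 0, 0, 0]
}}

```text
time_s: 55.88
eef_pos: [723.7, 101.4, 105.7]
ee_rot: [-0.001, 0.618, 0.786, -0.001]
force: [-1.7, -0.9, -0.3]
grip_width: 0.001
```

>>> {"method": "arm_command", "body": {
  "steps": [0, 0, -0.06, 0, 0, 0, 0, 0, 0, 0]
}}

```text
time_s: 56.12
eef_pos: [724.2, 101.5, 103.5]
ee_rot: [-0.0, 0.618, 0.786, -0.0]
force: [-1.8, -0.2, 1.1]
grip_width: -0.001
```

>>> {"method": "arm_command", "body": {
  "steps": [0, 0, -0.04, 0, 0, 0, 0, 0, 0, 0]
}}

```text
time_s: 56.38
eef_pos: [724.4, 101.5, 102.0]
ee_rot: [-0.0, 0.618, 0.786, -0.0]
force: [-1.8, -0.0, 0.3]
grip_width: -0.002
```

>>> {"method": "arm_command", "body": {
  "steps": [-0.1, -0.024, 0, 0, 0, -0.1, -0.024, 0, 0, 0, -0.1, -0.024, 0, 0, 0, 0, 0, 0, 0, 0]
}}

```text
time_s: 56.88
eef_pos: [710.6, 98.1, 104.9]
ee_rot: [0.002, 0.618, 0.786, 0.002]
force: [2.9, 0.8, 7.8]
grip_width: -0.006
```

>>> {"method": "arm_command", "body": {
  "steps": [-0.1, -0.024, 0, 0, 0, -0.1, -0.024, 0, 0, 0, 0, 0, 0, 0, 0]
}}

```text
time_s: 57.25
eef_pos: [699.7, 95.4, 103.5]
ee_rot: [0.001, 0.618, 0.786, 0.001]
force: [-0.4, -0.1, 4.3]
grip_width: 0.001
```

>>> {"method": "arm_command", "body": {
  "steps": [-0.06, -0.014, 0, 0, 0, 0, 0, 0, 0, 0]
}}

```text
time_s: 57.5
eef_pos: [696.5, 94.8, 102.5]
ee_rot: [0.0, 0.618, 0.786, 0.0]
force: [-0.3, -0.2, 4.9]
grip_width: -0.002
```

>>> {"method": "arm_command", "body": {
  "steps": [-0.05, -0.012, 0, 0, 0, 0, 0, 0, 0, 0]
}}

```text
time_s: 57.75
eef_pos: [693.8, 94.2, 102.1]
ee_rot: [-0.0, 0.618, 0.786, -0.0]
force: [0.4, -0.6, 3.5]
grip_width: 0.004
```

>>> {"method": "arm_command", "body": {
  "steps": [-0.04, -0.01, 0, 0, 0, 0, 0, 0, 0, 0]
}}

```text
time_s: 58.0
eef_pos: [691.8, 93.8, 101.9]
ee_rot: [-0.0, 0.618, 0.786, -0.0]
force: [0.3, -0.5, 1.3]
grip_width: 0.002
```

>>> {"method": "arm_command", "body": {
  "steps": [-0.04, -0.01, 0, 0, 0, 0, 0, 0, 0, 0]
}}

```text
time_s: 58.25
eef_pos: [691.1, 93.6, 102.0]
ee_rot: [0.001, 0.618, 0.786, 0.001]
force: [8.0, 1.7, -1.2]
grip_width: -0.002
```

>>> {"method": "arm_command", "body": {
  "steps": [-0.04, -0.01, 0, 0, 0, 0, 0, 0, 0, 0]
}}

```text
time_s: 58.5
eef_pos: [690.5, 93.4, 102.6]
ee_rot: [0.003, 0.618, 0.786, 0.003]
force: [15.8, 4.5, -2.2]
grip_width: 0.003
```

>>> {"method": "arm_command", "body": {
  "steps": [0.12, 0.03, 0, 0, 0, 0, 0, 0.08, 0, 0, 0, 0, 0, 0, 0]
}}

```text
time_s: 58.88
eef_pos: [693.6, 94.2, 106.1]
ee_rot: [-0.0, 0.618, 0.786, -0.0]
force: [-1.5, -0.1, 1.7]
grip_width: -0.0
```

>>> {"method": "arm_command", "body": {
  "steps": [0, 0, 0.1, 0, 0, 0, 0, 0, 0, 0]
}}

```text
time_s: 59.12
eef_pos: [694.2, 94.2, 111.9]
ee_rot: [0.0, 0.618, 0.786, 0.0]
force: [-1.3, 0.2, 3.1]
grip_width: 0.002
```

>>> {"method": "arm_command", "body": {
  "steps": [0, 0, 0.1, 0, 0, 0, 0, 0, 0, 0]
}}

```text
time_s: 59.38
eef_pos: [694.3, 94.2, 116.9]
ee_rot: [0.0, 0.618, 0.786, 0.0]
force: [-1.5, -0.5, 1.5]
grip_width: -0.004
```

>>> {"method": "arm_command", "body": {
  "steps": [0, 0, 0.12, 0, 0, 0, 0, 0.12, 0, 0, 0, 0, 0, 0, 0]
}}

```text
time_s: 59.75
eef_pos: [694.4, 94.3, 129.3]
ee_rot: [0.001, 0.618, 0.786, 0.001]
force: [-1.2, -0.0, 3.4]
grip_width: 0.0
```

>>> {"method": "arm_command", "body": {
  "steps": [0, 0, 0.15, 0, 0, 0, 0, 0.15, 0, 0, 0, 0, 0, 0, 0]
}}

```text
time_s: 60.12
eef_pos: [694.2, 94.3, 144.0]
ee_rot: [0.0, 0.618, 0.786, 0.0]
force: [-1.4, 0.7, 0.9]
grip_width: 0.004
```

>>> {"method": "arm_command", "body": {
  "steps": [-0.3, -0.07, 0, 0, 0, -0.3, -0.07, 0, 0, 0, -0.3, -0.07, 0, 0, 0, -0.3, -0.07, 0, 0, 0, -0.3, -0.07, 0, 0, 0]
}}

```text
time_s: 60.75
eef_pos: [618.6, 76.7, 143.1]
ee_rot: [0.0, 0.618, 0.786, 0.0]
force: [-0.3, 0.0, -0.3]
grip_width: 0.001
```

>>> {"method": "arm_command", "body": {
  "steps": [-0.6, 0, 0.3, 0, 0, -0.8, 0, 0.3, 0, 0, -0.8, 0.3, 0.3, 0, 0, -0.8, 0.5, 0, 0, 0, -0.8, 0.5, 0, 0, 0]
}}

```text
time_s: 61.38
eef_pos: [427.9, 142.3, 188.4]
ee_rot: [0.0, 0.618, 0.786, 0.0]
force: [-0.3, 0.7, 0.5]
grip_width: 0.001
```

>>> {"method": "arm_command", "body": {
  "steps": [0, 0.9, 0, 0, 0, 0, 0.9, 0, 0, 0, 0, 0.9, 0, 0, 0, 0, 0, 0, 0, 0]
}}

```text
time_s: 61.88
eef_pos: [428.6, 278.9, 188.0]
ee_rot: [-0.0, 0.617, 0.787, 0.0]
force: [-0.1, -0.6, -0.0]
grip_width: -0.002
```

```bash
python3 - <<'E'
from h import *
s=sense();print(s["eef_pos"],s["force"],s["time_s"])
p=capture("top");a=capture("side")
for q in(p,a):
    print([(n,[(round(d["score"],2),np.round(d["point"]).tolist()) for d in search_frame(q,n)][:2]) for n in("guard_lip","toggle_tip","drawer_handle")])
    print([(o[1],o[5]) for o in icds(q)])
r=[cv2.resize(q["frame"][y:y+h,x:x+w],(400,300),interpolation=2) for q,x,y,w,h in((p,0,0,560,420),(p,180,115,80,60),(a,0,0,560,420),(a,250,110,100,75))]
cv2.imwrite("pics/f1.png",np.vstack([np.hstack(r[:2]),np.hstack(r[2:])]))
E
```

```text
[428.59784791 278.93884912 187.95365271] [-0.05703027 -0.61223299 -0.02868423] 61.875
[('guard_lip', [(0.88, [687.0, 93.0, 140.0]), (0.58, [603.0, 186.0, 68.0])]), ('toggle_tip', [(0.36, [684.0, 95.0, 144.0])]), ('drawer_handle', [(0.62, [603.0, 179.0, 64.0])])]
[([251.1, -454.1], [419, 284]), ([375.7, -516.5], [433, 240]), ([611.7, 183.6], [190, 185])]
[('guard_lip', [(0.91, [690.0, 90.0, 138.0])]), ('toggle_tip', []), ('drawer_handle', [(0.6, [607.0, 179.0, 55.0]), (0.52, [248.0, 286.0, 23.0])])]
[([373.4, -519.5], [390, 387]), ([247.6, -457.6], [327, 404]), ([239.3, -309.0], [278, 356])]
```

View pics/f1.png

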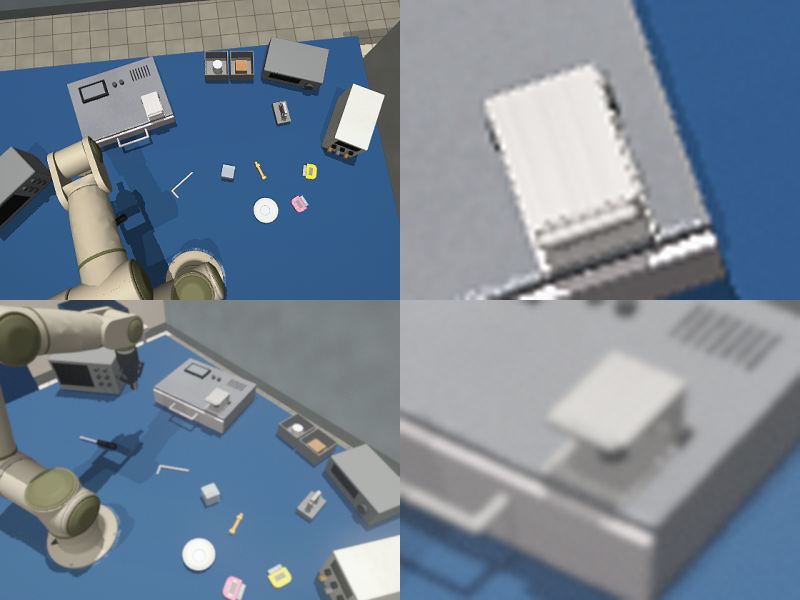

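```bash
python3 -c "
from rig import finish_job
print(finish_job())"
```

```text
the job is handed in; nothing more can be done
None
```

The test set is loaded and armed, and I handed the job in at about 62 s. One force reading close to the 40 N limit may count against it.

**What was done**
- **Drawer out:** I pulled it to its stop.
- **Pacemakers:** All four loose grey pacemakers were laid flat, one to a bay (0 to 3). The pink and yellow look-alikes, the reference and the other items were not touched.
- **Drawer home:** I pushed it in until it stopped hard, 139.8 mm from the outer stop, and pressed to about 28 N.
- **Arming:** With the guard held up on the shut fingers, I threw the toggle towards the drawer side and then let the guard drop shut.

**Last checks**
- The final pictures show the guard down, the drawer shut, no grey pacemaker left on the bench, and the arm clear.
- The toggle is hidden under the shut guard. That it is fully over rests on the stop I felt (8 N, then 16 N), about 4 mm past where I expected it.

**What failed or disagreed**
- **Fingertip height:** The shut fingertips sit about 20 mm above the reported TCP. My first pull on the drawer handle only dragged on the bar and slipped off, so I checked the height by touching the bench and corrected for it.
- **Guard:** The first lift slipped over the lip and the guard fell shut. The second, from lower down, held.
- **Force near the limit:** Lowering the fingers beside the open guard, the wrist read about 39.5 N for a moment while something caught on the lip. I can't say whether it was the fingers or the gripper body, or whether it briefly passed 40 N between readings.
- **Pictures:** I viewed 15, one over budget.

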